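Feed the polishing chute

TASK

Lay the three plain round rollers, one after another, crosswise into the upper end of the sloping feed chute, so that they roll down and rest one behind the other against its stop: the thickest lowest, then the middle one, then the thinnest. Stand the flanged bushing upright on its flange in the small open tray, and leave the square bar where it lies.

Things in the scene. Friction and masses are not known exactly. Their poses are not given: they have to be found in the camera images.
- roller_thick: Thickest of three plain round solid aluminium rollers, a cylinder 48 mm in diameter and 70 mm long, lying on its round side on the bench; it can roll. Origin at its middle (start height 24 mm); x runs along its axis (level), y and z turn with it as it rolls. About 340 g. It starts anywhere in the middle of the bench, turned up to 46 degrees from the x direction.
- roller_middle: Middle of three plain round solid aluminium rollers, a cylinder 38 mm in diameter and 70 mm long, lying on its round side on the bench; it can roll. Origin at its middle (start height 19 mm); x runs along its axis (level), y and z turn with it as it rolls. About 210 g. It starts anywhere in the middle of the bench, turned up to 46 degrees from the x direction.
- roller_thin: Thinnest of three plain round solid aluminium rollers, a cylinder 28 mm in diameter and 70 mm long, lying on its round side on the bench; it can roll. Origin at its middle (start height 14 mm); x runs along its axis (level), y and z turn with it as it rolls. About 120 g. It starts anywhere in the middle of the bench, turned up to 46 degrees from the x direction.
- bushing: Steel flanged bushing standing upright: a flange 60 mm across and 10 mm thick at the bottom, on it a round hub 34 mm in diameter, 50 mm high in all, with a dark mark (no real hole) in its top. Origin at the centre of its underside, z up. About 300 g.
- square_bar: Square aluminium bar, 85 mm long (x) by 30 by 30 mm, lying loose on the bench among the rollers. Origin at the centre of its underside. Not to be moved.
- chute: Fixed sheet-steel gravity chute on legs, a 240 mm long open-topped channel sloping down at 12 degrees towards its +x. Origin on the bench under its middle; x level along it, y across, z up. 84 mm wide inside (y +-42), side walls 4 mm thick, 30 mm above the floor. Floor height = 55 mm - 0.2126 x, from x = -117 mm (upper end, no wall) to the stop, a 46 mm high plate at x = 112 mm.
- chute_mouth (a point): Point on the chute's floor near its upper end (chute x = -70 mm, y = 0), 70 mm above the bench; axes as the chute's. A roller laid here with its axis along the chute's y rolls down by itself to the stop or the roller before it.
- tray: Fixed shallow open square tray of grey plastic, 100 by 100 mm outside, 18 mm high, walls and floor 5 mm thick (90 by 90 mm inside). Origin at the centre of its underside, z up. It stands on the side of the bench opposite the chute.
Mind the look-alikes: they are no part of the job. What is shaped like the bushing but brown or purple is not meant.

How it is judged:
At the end, for the whole second after the job is handed in: Rollers lie across the chute (within 0.3 rad, 20 mm of its middle) in a touching row at the stop, thickest lowest, thinnest last, each within 9 mm of its place; bushing upright (0.1 rad) on the tray floor within 25 mm of centre in x and y; square bar within 20 mm of its start; all released, at rest (x of roller_thick in the frame of chute between 0.085 and 0.103 m and y of roller_thick in the frame of chute between -0.02 and 0.02 m and z of roller_thick in the frame of chute between 0.0506 and 0.0686 m and angle between the x axis of each of roller_thick, roller_middle, roller_thin and the y axis of chute, either way round below 0.3 rad and linear speed of each of roller_thick, roller_middle, roller_thin, bushing below 0.03 m/s and x of roller_middle in the frame of chute between 0.0422 and 0.0602 m and y of roller_middle in the frame of chute between -0.02 and 0.02 m and z of roller_middle in the frame of chute between 0.0545 and 0.0725 m and x of roller_thin in the frame of chute between 0.0092 and 0.0272 m and y of roller_thin in the frame of chute between -0.02 and 0.02 m and z of roller_thin in the frame of chute between 0.0564 and 0.0744 m and x of bushing in the frame of tray between -0.025 and 0.025 m and y of bushing in the frame of tray between -0.025 and 0.025 m and z of bushing in the frame of tray between 0.001 and 0.009 m and angle between bushing's own z axis and vertical below 0.1 rad and distance of square_bar from where it was at the start of the episode below 0.02 m).
It fails at once if the square bar is moved more than 20 mm (distance of square_bar from where it was at the start of the episode above 0.02 m).
It also fails if it takes over 112 s, if anything falls off the work surface, if the arm or the gripper's body presses on something with over 40 N, if the wrist force passes 120 N, or if a joint passes its speed limit or range.

ROBOT

A 6-joint arm with a two-finger parallel gripper is mounted at the origin on the work surface. World frame = base frame: x ahead of the robot, y to its left, z up, the work surface at z = 0. Lengths are in m, angles in rad, forces in N, time in s.
With the tool pointing down it reaches from about 0.325 to 0.875 m from the base axis. Payload 4.4 kg.
Tool frame: the origin (TCP) lies midway between the tips of the shut fingers; the grasp point (between the pads) lies 19 mm behind it (bot.hold_point_z is the distance from the TCP to the grasp point, in m); z points along the fingers, x is the direction in which the jaws open and shut, and the axes are right-handed (so a half turn about z gives the same grasp; the last joint's range is limited). The gripper opens to 85 mm and grips with 20 to 120 N. Pads are 22 mm wide; open, the fingers measure 114 mm over their backs; the gripper's body (76 mm by 85 mm) begins 54 mm behind the grasp point. The pads swing forward as they close: fully open they stand 13 mm farther back than shut.
Start: joints at [1.151, 0.207, 1.542, -0, 1.393, -0.15], TCP at [0.153, 0.554, 0.231] pointing down, gripper open.
Joint ranges: [-2.73, 2.73], [-0.86, 2.22], [0.23, 2.46], [-1.11, 4.25], [0.08, 2.63], [-2.82, 2.82]. Speed limits (rad/s): [2.79, 2.79, 3.14, 3.14, 3.14, 3.14].

INTERFACE

Orientations are given as a 3x3 rotation matrix whose columns are the frame's x, y, z axes.
In Python, from rig import readout, optics, bot gives the robot as it stands.
- The arm moves only by the tool send_rows, never from a script. Its argument "commands" is a list of rows, each a list of 5 numbers: the shift along the tool's x, y, z in mm, then the turn about the tool's z in rad, then the finger opening in mm, from 0 to 85.4. A call has exactly 5 rows; each row shifts and turns the pose as measured when the row begins, along the tool's axes as they then stand; what a row does not reach is not made up. A row lasts 1/10 s, in which the tool goes at most 50 mm and 8.59 degrees, less where a joint would pass 70% of its speed; a pose out of reach is approached as far as the arm can. A call with a gripper value outside its range is refused whole. The fingers move at their own pace and stop on an object; "force" is the grip in N (left out, the last holds). Time passes only in rows, so rows that do not move let the fingers close, or fill a call up. It gives the time, the measured TCP pose, the force and the opening at its end, in the units of the state.
- readout.get_state(): the state, without advancing time (a new reading comes with each control period).
- optics.camera(name): name is "scene" or "top"; returns a dict with "color" (384x512x3 uint8, red, green, blue), "range_z" (384x512 float32, m along the optical axis (not along the pixel's ray), 0 where there is no reading), "mtx" (3x3 intrinsics, pixels), "view" (4x4, takes a point from world to camera coordinates). Camera axes: x right, y up, looking along -z (the intrinsics and any distortion apply to the point x, -y, -z); pixel columns grow to the right and rows downward; lengths in m; the calibration is good to about 2 mm. A picture is of the moment at which its call begins.
- bot.finish_job(): hands the job in, once; it reports no verdict.
The state is a dict: "time_s": time; "q": joint angles; "qvel": joint speeds; "joint_torque": joint torques, N m; "ee_pos": TCP position; "eef_rot": TCP orientation; "wrist_force": force on the tool from outside, world axes, zero at the start; "moment": the same for the moment, N m; "opening": finger opening in m.
Only numpy, scipy, OpenCV 4.12 (cv2) and the standard library are available. Lean on these libraries where they do the work, as an engineer would, in place of code of your own. Each camera call takes 0.05 s, during which the arm holds its last target.

## Working session

There is one attempt and no reset: what is moved stays moved. The work goes in short steps, Python scripts to look and compute and a tool call to move; the robot and the scene stay as the last step left them, time stands still between calls to the robot, and variables do not carry over. Pictures are saved under pics/ and viewed, and the job is handed in when it is done.

Besides the shell and the picture viewer there is one more tool, called after "Call:" in YAML: its name, and indented under it one key for each argument. send_rows: Moves the arm, as the interface text tells. Its arguments: {"type":"object","properties":{"commands":{"type":"array"},"force":{"type":"number"}},"required":["commands"]}

```bash
ls; mkdir -p pics; python3 - <<'E'
from rig import readout, optics, bot
import cv2,numpy as np
for n in("scene","top"):
    c=optics.camera(n); cv2.imwrite(f"pics/{n}0.png",c["color"][:,:,::-1]); np.savez(f"pics/{n}0.npz",**c)
    print(n,c["mtx"].round(1).tolist(),c["view"].round(3).tolist(), (c["range_z"]>0).mean(), [k for k in c])
s=readout.get_state();print({k:np.round(v,3).tolist() for k,v in s.items()}); print(bot.hold_point_z)
E
```

```text
pics
scene [[419.2, 0.0, 260.0], [0.0, 419.2, 194.2], [0.0, 0.0, 1.0]] [[0.761, 0.649, -0.001, -0.415], [-0.478, 0.561, 0.676, 0.231], [0.439, -0.514, 0.736, -1.331], [0.0, 0.0, 0.0, 1.0]] 0.9958292643229166 ['color', 'range_z', 'mtx', 'view']
top [[455.7, 0.0, 254.6], [0.0, 455.7, 191.8], [0.0, 0.0, 1.0]] [[0.028, -1.0, 0.006, -0.021], [0.986, 0.028, 0.163, -0.59], [-0.163, 0.001, 0.987, -1.258], [0.0, 0.0, 0.0, 1.0]] 0.9961039225260416 ['color', 'range_z', 'mtx', 'view']
{'time_s': 0.1, 'q': [1.151, 0.207, 1.543, -0.0, 1.394, -0.15], 'qvel': [0.001, 0.0, -0.003, -0.001, -0.0, 0.0], 'joint_torque': [-0.0, -38.409, -29.255, -0.0, 0.005, 0.0], 'ee_pos': [0.152, 0.554, 0.23], 'eef_rot': [[0.266, 0.964, -0.001], [0.964, -0.266, -0.002], [-0.002, -0.0, -1.0]], 'wrist_force': [-0.305, -1.588, 0.965], 'moment': [0.013, -0.026, 0.013], 'opening': 0.085}
0.0187
```

View pics/top0.png

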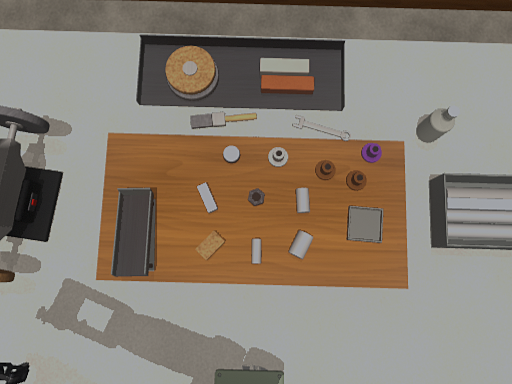

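View pics/scene0.png

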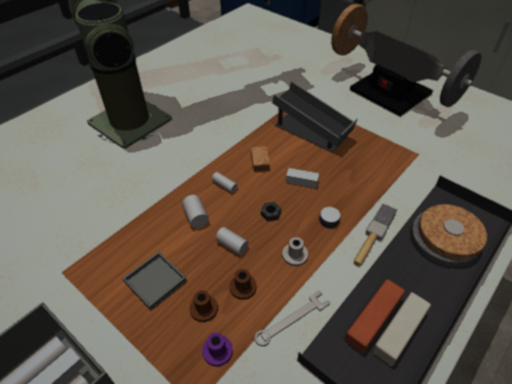

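The top view shows the thick roller at (301,244), the middle roller at (303,200), the thin roller at (256,251), and the square bar at (207,197). The silver bushing is at (278,156), the chute at (134,232) and the tray at (365,224). I'll measure next.

```bash
cat > h.py <<'E'
import numpy as np,cv2
def cloud(c):
    d=c["range_z"].astype(float);K=c["mtx"];V=c["view"]
    v,u=np.mgrid[0:d.shape[0],0:d.shape[1]]
    P=np.stack([(u-K[0,2])/K[0,0]*d,-(v-K[1,2])/K[1,1]*d,-d],-1)
    W=(P-V[:3,3])@V[:3,:3]
    W[d==0]=np.nan
    return W
def load(n): return dict(np.load(n))
E
python3 - <<'E'
from h import *
c=load("pics/top0.npz");W=cloud(c);s=load("pics/scene0.npz");S=cloud(s)
print("bench z",np.nanmedian(W[270:280,320:400,2]))
# blobs above bench by z
z=W[...,2]
m=((z>0.009)&(z<0.15)).astype(np.uint8)
n,l,st,ce=cv2.connectedComponentsWithStats(m[:,:])
for i in range(1,n):
    if 40<st[i,4]<4000:
        p=W[l==i];q=np.c_[p[:,0],p[:,1]].astype(np.float32)
        r=cv2.minAreaRect(q*1000)
        print(np.round(ce[i]),st[i,4],"c",np.round(r[0]),"sz",np.round(r[1]),"ang",round(r[2],1),"zmax",round(np.nanpercentile(p[:,2],97),3),"mean",np.round(p[:,:2].mean(0)*1000), "col",c["color"][l==i].mean(0).round())
for name,(a,I) in {"top":(W,c),"scene":(S,s)}.items():
    big=None
cv2.imwrite("pics/chutezoom.png",cv2.resize(c["color"][170:290,90:190,::-1],None,fx=5,fy=5,interpolation=cv2.INTER_NEAREST))
for v in range(184,282,6): print(v,[ (int(round(1000*x[0])),int(round(1000*x[1])),int(round(1000*x[2]))) for x in W[v,110:162:5]])
E
```

```text
bench z 0.0003249215595588436
[239.  47.] 2189 c [962.  47.] sz [625. 205.] ang 90.0 zmax 0.06 mean [1038.   55.] col [44. 42. 42.]
[191.  73.] 2295 c [953. 196.] sz [159. 159.] ang 87.0 zmax 0.055 mean [947. 195.] col [143. 115.  82.]
[285.  76.] 1773 c [956. -94.] sz [103. 168.] ang 0.7 zmax 0.046 mean [950. -88.] col [139. 108.  88.]
[434. 126.] 780 c [ 795. -518.] sz [69. 62.] ang 36.1 zmax 0.146 mean [ 786. -507.] col [115. 113. 106.]
[217. 119.] 648 c [818.  97.] sz [ 42. 199.] ang 6.2 zmax 0.022 mean [816. 114.] col [135. 126. 111.]
[  5. 125.] 50 c [744. 685.] sz [60. 13.] ang 66.1 zmax 0.149 mean [747. 690.] col [54. 52. 51.]
[ 29. 195.] 3901 c [596. 633.] sz [121. 333.] ang 84.0 zmax 0.146 mean [559. 630.] col [37. 36. 35.]
[372. 151.] 235 c [ 725. -348.] sz [59. 48.] ang 49.4 zmax 0.053 mean [ 724. -348.] col [ 94.  57. 103.]
[231. 154.] 236 c [708.  69.] sz [48. 49.] ang 63.5 zmax 0.03 mean [707.  68.] col [148. 148. 152.]
[278. 155.] 219 c [707. -70.] sz [58. 54.] ang 57.8 zmax 0.053 mean [703. -69.] col [134. 131. 125.]
[325. 169.] 224 c [ 671. -212.] sz [54. 55.] ang 8
[... 3494 characters left out ...]
408, 0), (380, 371, 78), (381, 358, 75), (381, 346, 71), (382, 333, 68), (382, 317, 76), (382, 304, 74), (383, 283, 106), (383, 292, 3), (384, 278, 0), (384, 264, -3)]
268 [(363, 407, -1), (364, 369, 81), (365, 356, 77), (365, 343, 75), (365, 330, 75), (366, 317, 73), (366, 302, 78), (367, 281, 107), (366, 291, 1), (367, 277, 0), (367, 262, 1)]
274 [(346, 405, 0), (348, 368, 78), (349, 354, 81), (349, 341, 77), (349, 327, 82), (350, 314, 79), (350, 301, 77), (351, 284, 92), (349, 290, 2), (350, 276, -1), (350, 262, -2)]
280 [(329, 404, -1), (329, 391, -3), (330, 375, 1), (330, 361, 1), (331, 347, -1), (331, 333, -3), (332, 318, 1), (332, 304, 0), (332, 288, 5), (333, 276, -3), (333, 261, 0)]
```

View pics/chutezoom.png

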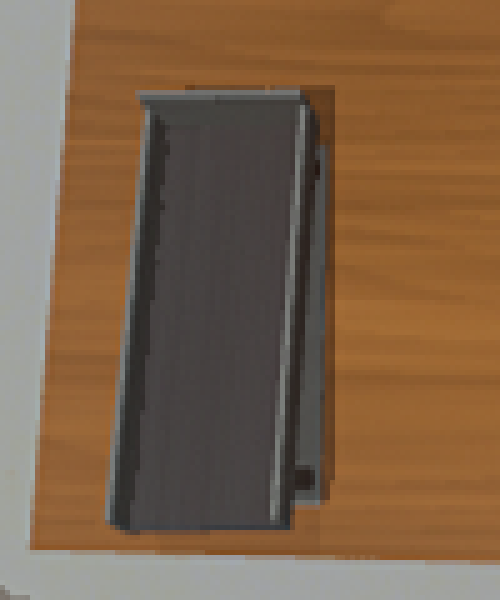

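```bash
cat >> h.py <<'E'
def ray(c,u,v,z):
    K=c["mtx"];V=c["view"];R=V[:3,:3];o=-R.T@V[:3,3]
    d=np.stack([(np.asarray(u,float)-K[0,2])/K[0,0],-(np.asarray(v,float)-K[1,2])/K[1,1],-np.ones(np.shape(u))],-1)@R
    return o+d*((z-o[2])/d[...,2])[...,None]
E
python3 - <<'E'
from h import *
for cam,seeds in (("top",dict(thick=(301,244,.024),mid=(303,200,.019),thin=(256,251,.014),bar=(207,197,.03),hub=(278,156,.03))),("scene",dict(thick=(196,212,.024),mid=(232,241,.019),thin=(224,183,.014)))):
    c=load(f"pics/{cam}0.npz")
    hsv=cv2.cvtColor(c["color"],cv2.COLOR_RGB2HSV)
    big=cv2.resize(c["color"],None,fx=4,fy=4,interpolation=cv2.INTER_CUBIC)
    h=cv2.cvtColor(big,cv2.COLOR_RGB2HSV)
    m=((h[...,1]<75)&(h[...,2]>75)).astype(np.uint8) 
    m=cv2.morphologyEx(m,cv2.MORPH_CLOSE,np.ones((9,9)));m=cv2.morphologyEx(m,cv2.MORPH_OPEN,np.ones((5,5)))
    n,l,st,ce=cv2.connectedComponentsWithStats(m)
    for k,(u,v,z) in seeds.items():
        i=l[v*4,u*4]
        cn=max(cv2.findContours((l==i).astype(np.uint8),cv2.RETR_EXTERNAL,cv2.CHAIN_APPROX_NONE)[0],key=len)[:,0]
        w=ray(c,(cn[:,0]-1.5)/4,(cn[:,1]-1.5)/4,z)[:,:2]*1000
        r=cv2.minAreaRect(w.astype(np.float32)); print(cam,k,i,st[i,4],np.round(r[0],1),np.round(r[1],1),round(r[2],1))
    o=-c["view"][:3,:3].T@c["view"][:3,3];print(o)
c=load("pics/top0.npz")
def z2(px): return 90+px[0]/5-.4,170+px[1]/5-.4
for p,z in (((110,522),.107),((290,522),.107),((270,522),.107),((150,115),.068),((300,105),.068),((137,94),.072),((300,94),.072)):
    u,v=z2(p);print(p,ray(c,u,v,z).round(4))
# tray
m=cloud(c);
cv2.imwrite("pics/tz.png",cv2.resize(c["color"][130:280,230:400,::-1],None,fx=4,fy=4,interpolation=cv2.INTER_CUBIC))
E
```

```text
top thick 21 6626 [ 446.5 -140.6] [47.2 74.5] 64.2
top mid 15 4981 [ 575.5 -144.7] [74.6 37.4] 4.5
top thin 22 3625 [424.3 -13.2] [71.5 26.6] 1.5
top bar 13 5052 [573.4 133.5] [88.2 31.6] 25.8
top hub 12 4682 [700.6 -69.3] [58.2 59. ] 1.7
[ 0.37723208 -0.00263659  1.33730674]
scene thick 11 6526 [ 431.7 -128.4] [47.5 85.1] 64.7
scene mid 16 6304 [ 567.5 -137.6] [77.4 39.5] 5.0
scene thin 10 3260 [417.2  -5.7] [76.9 31. ] 2.4
[ 1.01048503 -0.54536663  0.82419446]
(110, 522) [0.3487 0.3687 0.107 ]
(290, 522) [0.3513 0.2734 0.107 ]
(270, 522) [0.351 0.284 0.107]
(150, 115) [0.5737 0.3758 0.068 ]
(300, 105) [0.5819 0.2918 0.068 ]
(137, 94) [0.5849 0.3828 0.072 ]
(300, 94) [0.5875 0.2912 0.072 ]
```

View pics/tz.png

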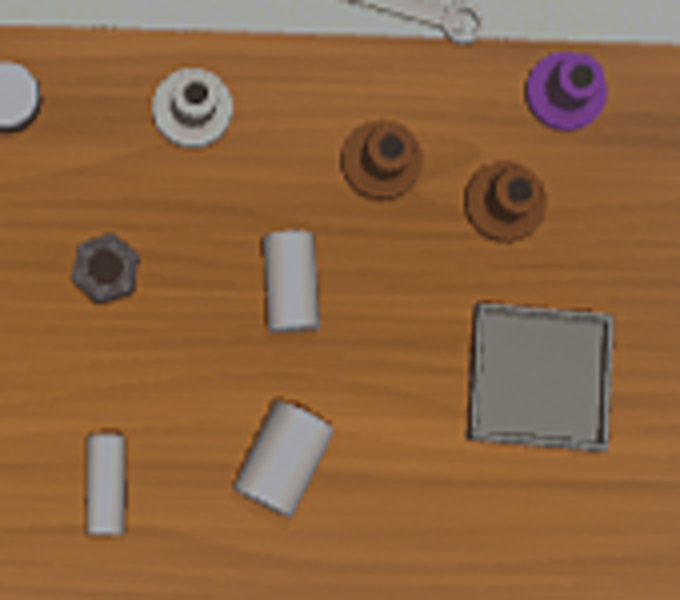

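```bash
python3 - <<'E'
from h import *
for cam in ("top","scene"):
    c=load(f"pics/{cam}0.npz");W=cloud(c).reshape(-1,3)*1000
    a=np.radians(2.8);o=np.array([467,329.])
    d=W[:,:2]-o;X=d@[np.cos(a),np.sin(a)];Y=d@[-np.sin(a),np.cos(a)];Z=W[:,2]
    f=55-.2126*X
    wt=(abs(X)<125)&(abs(Y)<60)&(Z-f>22)&(Z-f<42)&(X<95)
    for sgn in (-1,1):
        k=wt&(sgn*Y>30)
        if k.sum()>10:
            p=np.polyfit(X[k],Y[k],1);print(cam,"wall",sgn,k.sum(),p.round(4), "Yrange",np.percentile(Y[k],[5,50,95]).round(1),"X",np.percentile(X[k],[0,100]).round())
    k=(abs(Y)<30)&(abs(X)<150)&(abs(Z-f)<12); print(cam,"floor",np.percentile(X[k],[0,1,99,100]).round(1),"resid",np.median((Z-f)[k]).round(1))
    k=(abs(Y)<30)&(X>90)&(X<140)&(Z-f>25);print("stop",np.percentile(X[k],[5,50,95]).round(1),np.percentile(Z[k],[5,95]).round(1))
c=load("pics/top0.npz")
for n,(u,v),z in (("fl",(192,107),.01),("hub",(196,94),.05)):print(n,ray(c,230+(u-1.5)/4,130+(v-1.5)/4,z).round(4))
p=ray(c,*[np.array(q) for q in zip(*[(230+(u-1.5)/4,130+(v-1.5)/4) for u,v in ((475,304),(610,315),(605,449),(469,439))])],.018);print("tray",p.round(4).tolist(),p.mean(0).round(4))
E
```

```text
top wall -1 160 [-6.00000e-03 -4.22733e+01] Yrange [-44.4 -42.3 -39.7] X [-115.   93.]
top wall 1 172 [-6.1000e-03  4.5516e+01] Yrange [43.3 45.4 48.5] X [-116.   94.]
top floor [-120.9 -119.9  109.8  112. ] resid -1.8
stop [114.5 117.4 120.6] [57. 77.]
scene wall -1 219 [-3.10000e-03 -3.86273e+01] Yrange [-41.7 -38.8 -35.4] X [-113.   94.]
scene wall 1 221 [-5.00000e-03  4.93133e+01] Yrange [46.  49.2 52.8] X [-113.   95.]
scene floor [-119.7 -116.4  116.1  116.7] resid 0.7
stop [119.3 121.8 123.9] [57.3 77.8]
fl [ 0.7058 -0.0703  0.01  ]
hub [ 0.7057 -0.071   0.05  ]
tray [[0.5621, -0.2796, 0.018], [0.5568, -0.3783, 0.018], [0.4591, -0.3729, 0.018], [0.4636, -0.2747, 0.018]] [ 0.5104 -0.3264  0.018 ]
```

```bash
cat > p.py <<'E'
import sys,numpy as np
from rig import readout
def plan(x,y,z,yaw,step=40,p=True):
    s=readout.get_state();pos=s["ee_pos"]*1000 if hasattr(s["ee_pos"],"shape") else np.array(s["ee_pos"])*1000
    R=np.array(s["eef_rot"]);yw=np.degrees(np.arctan2(R[1,0],R[0,0]))
    t=np.array([x,y,z],float);dy=(yaw-yw+90)%180-90
    n=int(max(np.ceil(np.linalg.norm(t-pos)/step),np.ceil(abs(dy)/8),1)); n=-(-n//5)*5
    w=(t-pos)/n;rows=[]
    for i in range(n):
        a=np.radians(yw+dy*i/n);X=np.array([np.cos(a),np.sin(a)]);Y=np.array([np.sin(a),-np.cos(a)])
        rows.append([round(w[:2]@X,1),round(w[:2]@Y,1),round(-w[2],1),round(-np.radians(dy/n),3)])
    print("t",round(s["time_s"],2),"pos",pos.round(1),"yaw",yw.round(1),"tilt",np.round(R[:,2],3),"open",round(s["opening"]*1000,1),"F",np.round(s["wrist_force"],1),"q6",np.round(s["q"][5],2))
    for i in range(0,n,5):print(rows[i:i+5])
if __name__=="__main__":
    a=[float(v) for v in sys.argv[1:]];plan(*a)
E
python3 p.py 446 -140 231 64.2
```

```text
t 0.1 pos [152.4 553.7 230.2] yaw 74.6 tilt [-0.001 -0.002 -1.   ] open 85.2 F [-0.3 -1.6  1. ] q6 -0.15
[[np.float64(-29.5), np.float64(23.4), np.float64(-0.0), np.float64(0.009)], [np.float64(-29.3), np.float64(23.6), np.float64(-0.0), np.float64(0.009)], [np.float64(-29.1), np.float64(23.9), np.float64(-0.0), np.float64(0.009)], [np.float64(-28.9), np.float64(24.2), np.float64(-0.0), np.float64(0.009)], [np.float64(-28.7), np.float64(24.4), np.float64(-0.0), np.float64(0.009)]]
[[np.float64(-28.5), np.float64(24.7), np.float64(-0.0), np.float64(0.009)], [np.float64(-28.2), np.float64(24.9), np.float64(-0.0), np.float64(0.009)], [np.float64(-28.0), np.float64(25.2), np.float64(-0.0), np.float64(0.009)], [np.float64(-27.8), np.float64(25.4), np.float64(-0.0), np.float64(0.009)], [np.float64(-27.5), np.float64(25.7), np.float64(-0.0), np.float64(0.009)]]
[[np.float64(-27.3), np.float64(25.9), np.float64(-0.0), np.float64(0.009)], [np.float64(-27.1), np.float64(26.2), np.float64(-0.0), np.float64(0.009)], [np.float64(-26.8), np.float64(26.4), np.float64(-0.0), np.float64(0.009)], [np.float64(-26.6), np.float64(26.7), np.float64(-0.0), np.float64(0.009)], [np.float64(-26.3), np.float64(26.9), np.float64(-0.0), np.float64(0.009)]]
[[np.float64(-26.1), np.float64(27.2), np.float64(-0.0), np.float64(0.009)], [np.float64(-25.9), np.float64(27.4), np.float64(-0.0), np.float64(0.009)], [np.float64(-25.6), np.float64(27.6), np.float64(-0.0), np.float64(0.009)], [np.float64(-25.3), np.float64(27.9), np.float64(-0.0), np.float64(0.009)], [np.float64(-25.1), np.float64(28.1), np.float64(-0.0), np.float64(0.009)]]
```

Call:
send_rows:
  commands:
    - [-29,24,0,0.01,85]
    - [-29,24,0,0.01,85]
    - [-29,24,0,0.01,85]
    - [-29,24,0,0.01,85]
    - [-29,24,0,0.01,85]

```text
time_s: 0.6
ee_pos: [0.2257, 0.3772, 0.2269]
eef_rot: [[0.308, 0.952, -0.004], [0.951, -0.308, -0.005], [-0.006, -0.002, -1.0]]
wrist_force: [0.8, -0.3, -0.1]
opening: 0.0849
```

Call:
send_rows:
  commands:
    - [-28,25,0,0.01,85]
    - [-28,25,0,0.01,85]
    - [-28,25,0,0.01,85]
    - [-28,25,0,0.01,85]
    - [-28,25,0,0.01,85]

```text
time_s: 1.1
ee_pos: [0.298, 0.196, 0.2257]
eef_rot: [[0.354, 0.935, -0.005], [0.935, -0.354, -0.007], [-0.009, -0.002, -1.0]]
wrist_force: [0.7, 0.6, -0.8]
opening: 0.0848
```

Call:
send_rows:
  commands:
    - [-27,26,0,0.01,85]
    - [-27,26,0,0.01,85]
    - [-27,26,0,0.01,85]
    - [-27,26,0,0.01,85]
    - [-27,26,0,0.01,85]

```text
time_s: 1.6
ee_pos: [0.3679, 0.0148, 0.2254]
eef_rot: [[0.402, 0.916, -0.005], [0.916, -0.402, -0.007], [-0.008, -0.002, -1.0]]
wrist_force: [1.0, 1.1, 0.4]
opening: 0.0848
```

```bash
sed -i 's/rows.append(\[\(.*\)\])$/rows.append([float(v) for v in (\1)])/' p.py; python3 p.py 446 -140 231 64.2
```

```text
t 1.6 pos [367.9  14.8 225.4] yaw 66.3 tilt [-0.005 -0.007 -1.   ] open 84.8 F [1.  1.1 0.4] q6 -1.35
[[-22.1, 26.7, -1.1, 0.007], [-21.9, 26.9, -1.1, 0.007], [-21.7, 27.1, -1.1, 0.007], [-21.5, 27.2, -1.1, 0.007], [-21.3, 27.4, -1.1, 0.007]]
```

Call:
send_rows:
  commands:
    - [-22,27,8,0.007,85]
    - [-22,27,8,0.007,85]
    - [-22,27,8,0.007,85]
    - [-21,27,8,0.007,85]
    - [-21,27,8,0.007,85]

```text
time_s: 2.1
ee_pos: [0.4468, -0.1479, 0.1848]
eef_rot: [[0.439, 0.899, -0.003], [0.898, -0.439, -0.006], [-0.007, 0.0, -1.0]]
wrist_force: [-1.1, 0.9, -0.3]
opening: 0.0851
```

```bash
python3 p.py 446 -140 60 64.2
```

```text
t 2.1 pos [ 446.8 -147.9  184.8] yaw 64.0 tilt [-0.003 -0.006 -1.   ] open 85.1 F [-1.1  0.9 -0.3] q6 -1.61
[[1.3, -0.8, 25.0, -0.001], [1.3, -0.8, 25.0, -0.001], [1.3, -0.8, 25.0, -0.001], [1.3, -0.8, 25.0, -0.001], [1.3, -0.8, 25.0, -0.001]]
```

Call:
send_rows:
  commands:
    - [1.3,-0.8,25,0,85]
    - [1.3,-0.8,25,0,85]
    - [1.3,-0.8,25,0,85]
    - [1.3,-0.8,25,0,85]
    - [1.3,-0.8,25,0,85]

```text
time_s: 2.6
ee_pos: [0.4499, -0.1482, 0.0572]
eef_rot: [[0.446, 0.895, 0.004], [0.895, -0.446, -0.011], [-0.008, 0.008, -1.0]]
wrist_force: [0.1, -1.5, 0.6]
opening: 0.0848
```

```bash
python3 p.py 446 -140 6 64.2; python3 - <<'E'
from rig import optics
import cv2,numpy as np
c=optics.camera("scene");cv2.imwrite("pics/s1.png",c["color"][:,:,::-1])
E
```

```text
t 2.6 pos [ 449.9 -148.2   57.2] yaw 63.5 tilt [ 0.004 -0.011 -1.   ] open 84.8 F [ 0.1 -1.5  0.6] q6 -1.6
[[1.1, -1.4, 10.2, -0.002], [1.1, -1.4, 10.2, -0.002], [1.1, -1.4, 10.2, -0.002], [1.1, -1.4, 10.2, -0.002], [1.1, -1.4, 10.2, -0.002]]
```

View pics/s1.png

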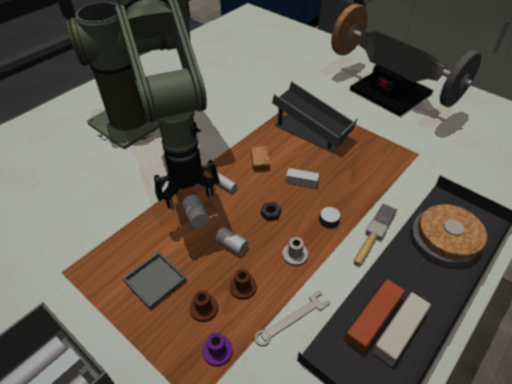

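Call:
send_rows:
  commands:
    - [5,-5,0,0,85]
    - [3,-3,0,0,85]
    - [0,0,0,0,85]
    - [0,0,0,0,85]
    - [0,0,0,0,85]

```text
time_s: 3.15
ee_pos: [0.4431, -0.1346, 0.055]
eef_rot: [[0.445, 0.895, -0.003], [0.895, -0.445, -0.007], [-0.008, 0.001, -1.0]]
wrist_force: [0.6, -0.9, -0.1]
opening: 0.0852
```

```bash
python3 p.py 446 -140 6 64.2
```

```text
t 3.15 pos [ 443.1 -134.6   55. ] yaw 63.6 tilt [-0.003 -0.007 -1.   ] open 85.2 F [ 0.6 -0.9 -0.1] q6 -1.58
[[-0.7, 1.0, 9.8, -0.002], [-0.7, 1.0, 9.8, -0.002], [-0.7, 1.0, 9.8, -0.002], [-0.7, 1.0, 9.8, -0.002], [-0.7, 1.0, 9.8, -0.002]]
```

Call:
send_rows:
  commands:
    - [-3,4,0,0,85]
    - [0,0,12,0,85]
    - [0,0,12,0,85]
    - [0,0,12,0,85]
    - [0,0,11,0,85]

```text
time_s: 3.65
ee_pos: [0.4485, -0.1418, 0.0075]
eef_rot: [[0.446, 0.895, 0.004], [0.895, -0.446, -0.011], [-0.008, 0.009, -1.0]]
wrist_force: [-0.0, -0.3, 0.6]
opening: 0.0853
```

```bash
python3 p.py 446 -140 6 64.2
```

```text
t 3.65 pos [ 448.5 -141.8    7.5] yaw 63.5 tilt [ 0.004 -0.011 -1.   ] open 85.3 F [-0.  -0.3  0.6] q6 -1.59
[[0.1, -0.6, 0.3, -0.002], [0.1, -0.6, 0.3, -0.002], [0.1, -0.6, 0.3, -0.002], [0.1, -0.6, 0.3, -0.002], [0.1, -0.6, 0.3, -0.002]]
```

Good. Closing.

Call:
send_rows:
  commands:
    - [0,-1,1,0,44]
    - [0,0,0,0,44]
    - [0,0,0,0,44]
    - [0,0,0,0,44]
    - [0,0,0,0,44]
  force: 40

```text
time_s: 4.15
ee_pos: [0.4448, -0.1398, 0.0031]
eef_rot: [[0.446, 0.895, -0.002], [0.895, -0.446, -0.007], [-0.008, 0.001, -1.0]]
wrist_force: [0.5, -0.2, -3.6]
opening: 0.0471
```

Call:
send_rows:
  commands:
    - [0,0,0,0,40]
    - [0,0,0,0,40]
    - [0,0,-5,0,40]
    - [0,0,-15,0,40]
    - [0,0,-25,0,40]
  force: 40

```text
time_s: 4.65
ee_pos: [0.4404, -0.1373, 0.0457]
eef_rot: [[0.446, 0.895, -0.012], [0.895, -0.446, -0.003], [-0.008, -0.01, -1.0]]
wrist_force: [1.2, 0.4, -3.2]
opening: 0.0469
```

```bash
python3 p.py 398 328 180 2.5
```

```text
t 4.65 pos [ 440.4 -137.3   45.7] yaw 63.5 tilt [-0.012 -0.003 -1.   ] open 46.9 F [ 1.2  0.4 -3.2] q6 -1.59
[[26.5, -16.4, -9.0, 0.071], [25.3, -18.2, -9.0, 0.071], [23.9, -19.9, -9.0, 0.071], [22.4, -21.6, -9.0, 0.071], [20.9, -23.1, -9.0, 0.071]]
[[19.2, -24.5, -9.0, 0.071], [17.4, -25.8, -9.0, 0.071], [15.5, -27.0, -9.0, 0.071], [13.5, -28.0, -9.0, 0.071], [11.5, -28.9, -9.0, 0.071]]
[[9.4, -29.7, -9.0, 0.071], [7.3, -30.3, -9.0, 0.071], [5.1, -30.7, -9.0, 0.071], [2.9, -31.0, -9.0, 0.071], [0.7, -31.1, -9.0, 0.071]]
```

Call:
send_rows:
  commands:
    - [27,-16,-25,0.07,40]
    - [25,-18,-25,0.07,40]
    - [24,-20,-20,0.07,40]
    - [22,-22,-15,0.07,40]
    - [21,-23,-10,0.07,40]

```text
time_s: 5.15
ee_pos: [0.4295, 0.019, 0.1474]
eef_rot: [[0.741, 0.672, -0.006], [0.672, -0.741, -0.005], [-0.008, 0.0, -1.0]]
wrist_force: [0.3, 0.4, -3.6]
opening: 0.0469
```

Call:
send_rows:
  commands:
    - [19,-25,-8,0.07,40]
    - [17,-26,-8,0.07,40]
    - [15,-27,-8,0.07,40]
    - [13,-28,-8,0.07,40]
    - [12,-29,-8,0.07,40]

```text
time_s: 5.65
ee_pos: [0.4144, 0.1803, 0.1901]
eef_rot: [[0.932, 0.363, -0.003], [0.363, -0.932, -0.006], [-0.005, 0.004, -1.0]]
wrist_force: [0.3, -0.3, -3.3]
opening: 0.047
```

```bash
python3 p.py 398 328 180 2.5
```

```text
t 5.65 pos [414.4 180.3 190.1] yaw 21.3 tilt [-0.003 -0.006 -1.   ] open 47.0 F [ 0.3 -0.3 -3.3] q6 -0.15
[[7.7, -28.7, 2.0, 0.065], [5.8, -29.1, 2.0, 0.065], [3.8, -29.5, 2.0, 0.065], [1.9, -29.7, 2.0, 0.065], [-0.0, -29.7, 2.0, 0.065]]
```

Call:
send_rows:
  commands:
    - [8,-29,2,0.065,40]
    - [6,-29,2,0.065,40]
    - [4,-29,2,0.065,40]
    - [2,-29,2,0.065,40]
    - [0,-29,2,0.065,40]

```text
time_s: 6.15
ee_pos: [0.3974, 0.3327, 0.1815]
eef_rot: [[0.999, 0.033, -0.0], [0.033, -0.999, -0.006], [-0.0, 0.006, -1.0]]
wrist_force: [1.0, -0.7, -2.9]
opening: 0.0469
```

Call:
send_rows:
  commands:
    - [0,0,0,0,40]
    - [0,0,0,0,40]
    - [0,0,0,0,40]
    - [0,0,0,0,40]
    - [0,0,0,0,40]

```text
time_s: 6.65
ee_pos: [0.3952, 0.333, 0.1806]
eef_rot: [[0.999, 0.037, -0.003], [0.037, -0.999, -0.007], [-0.003, 0.007, -1.0]]
wrist_force: [1.1, 0.7, -4.6]
opening: 0.0468
```

```bash
python3 p.py 398 328 82 2.5;python3 - <<'E'
from rig import optics
import cv2,numpy as np
for n in("scene","top"):
    c=optics.camera(n);cv2.imwrite(f"pics/{n}2.png",c["color"][:,:,::-1])
E
```

```text
t 6.65 pos [395.2 333.  180.6] yaw 2.1 tilt [-0.003 -0.007 -1.   ] open 46.8 F [ 1.1  0.7 -4.6] q6 0.5
[[0.5, 1.0, 19.7, -0.001], [0.5, 1.0, 19.7, -0.001], [0.5, 1.0, 19.7, -0.001], [0.5, 1.0, 19.7, -0.001], [0.5, 1.0, 19.7, -0.001]]
```

View pics/scene2.png

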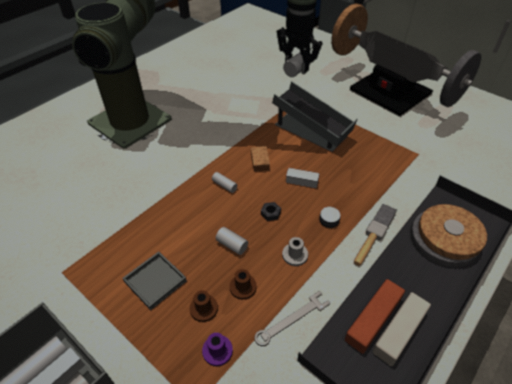

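Call:
send_rows:
  commands:
    - [3,4,18,0,40]
    - [0,0,20,0,40]
    - [0,0,20,0,40]
    - [0,0,15,0,40]
    - [0,0,12,0,40]

```text
time_s: 7.25
ee_pos: [0.4028, 0.3287, 0.0972]
eef_rot: [[0.999, 0.034, 0.006], [0.034, -0.999, -0.002], [0.006, 0.002, -1.0]]
wrist_force: [-0.5, -1.1, -3.4]
opening: 0.0473
```

```bash
python3 p.py 398 329 78 2.5
```

```text
t 7.25 pos [402.8 328.7  97.2] yaw 1.9 tilt [ 0.006 -0.002 -1.   ] open 47.3 F [-0.5 -1.1 -3.4] q6 0.49
[[-1.0, -0.1, 3.8, -0.002], [-1.0, -0.1, 3.8, -0.002], [-1.0, -0.1, 3.8, -0.002], [-1.0, -0.1, 3.8, -0.002], [-1.0, -0.1, 3.8, -0.002]]
```

Call:
send_rows:
  commands:
    - [-3,0,8,0,40]
    - [-2,0,6,0,40]
    - [0,0,4,0,40]
    - [0,0,0,0,40]
    - [0,0,0,0,40]

```text
time_s: 7.75
ee_pos: [0.3975, 0.328, 0.0775]
eef_rot: [[0.999, 0.033, 0.005], [0.033, -0.999, -0.003], [0.005, 0.003, -1.0]]
wrist_force: [0.6, -0.3, -3.5]
opening: 0.0473
```

```bash
python3 p.py 398 329 78 2.5
```

```text
t 7.75 pos [397.5 328.   77.5] yaw 1.9 tilt [ 0.005 -0.003 -1.   ] open 47.3 F [ 0.6 -0.3 -3.5] q6 0.49
[[0.1, -0.2, -0.1, -0.002], [0.1, -0.2, -0.1, -0.002], [0.1, -0.2, -0.1, -0.002], [0.1, -0.2, -0.1, -0.002], [0.1, -0.2, -0.1, -0.002]]
```

Call:
send_rows:
  commands:
    - [0,0,0,0,58]
    - [0,0,0,0,58]
    - [0,0,0,0,58]
    - [0,0,0,0,58]
    - [0,0,0,0,58]

```text
time_s: 8.25
ee_pos: [0.402, 0.3304, 0.0823]
eef_rot: [[0.999, 0.033, 0.015], [0.033, -0.999, 0.003], [0.015, -0.002, -1.0]]
wrist_force: [0.1, 0.0, -1.2]
opening: 0.058
```

Call:
send_rows:
  commands:
    - [0,0,-10,0,62]
    - [0,0,-20,0,62]
    - [0,0,-25,0,62]
    - [0,0,-30,0,62]
    - [0,0,-30,0,70]

```text
time_s: 8.75
ee_pos: [0.3963, 0.328, 0.1981]
eef_rot: [[0.999, 0.033, 0.004], [0.033, -0.999, -0.003], [0.004, 0.003, -1.0]]
wrist_force: [-0.1, 0.1, 0.6]
opening: 0.0699
```

```bash
python3 p.py 424 -13 180 91.5;python3 p.py 574.5 -144.5 180 94;python3 - <<'E'
from rig import optics
import cv2,numpy as np
for n in("scene","top"):
    c=optics.camera(n);cv2.imwrite(f"pics/{n}3.png",c["color"][:,:,::-1])
E
```

```text
t 8.75 pos [396.3 328.  198.1] yaw 1.9 tilt [ 0.004 -0.003 -1.   ] open 69.9 F [-0.1  0.1  0.6] q6 0.49
[[1.1, 22.8, 1.2, -0.104], [-1.3, 22.8, 1.2, -0.104], [-3.6, 22.5, 1.2, -0.104], [-6.0, 22.0, 1.2, -0.104], [-8.2, 21.3, 1.2, -0.104]]
[[-10.4, 20.3, 1.2, -0.104], [-12.5, 19.1, 1.2, -0.104], [-14.4, 17.7, 1.2, -0.104], [-16.1, 16.1, 1.2, -0.104], [-17.7, 14.4, 1.2, -0.104]]
[[-19.1, 12.4, 1.2, -0.104], [-20.3, 10.4, 1.2, -0.104], [-21.3, 8.2, 1.2, -0.104], [-22.0, 5.9, 1.2, -0.104], [-22.5, 3.6, 1.2, -0.104]]
t 8.75 pos [396.3 328.  198.1] yaw 1.9 tilt [ 0.004 -0.003 -1.   ] open 69.9 F [-0.1  0.1  0.6] q6 0.49
[[10.8, 31.9, 1.2, 0.102], [14.0, 30.6, 1.2, 0.102], [17.1, 29.0, 1.2, 0.102], [20.0, 27.1, 1.2, 0.102], [22.6, 24.9, 1.2, 0.102]]
[[25.0, 22.5, 1.2, 0.102], [27.2, 19.8, 1.2, 0.102], [29.1, 16.9, 1.2, 0.102], [30.7, 13.9, 1.2, 0.102], [31.9, 10.7, 1.2, 0.102]]
[[32.9, 7.4, 1.2, 0.102], [33.4, 4.0, 1.2, 0.102], [33.7, 0.5, 1.2, 0.102], [33.5, -2.9, 1.2, 0.102], [33.1, -6.3, 1.2, 0.102]]
```

View pics/scene3.png

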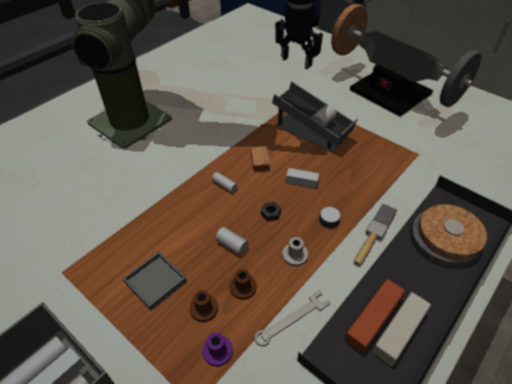

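Call:
send_rows:
  commands:
    - [11,32,0,0.1,85]
    - [14,31,0,0.1,85]
    - [17,29,0,0.1,85]
    - [20,27,0,0.1,85]
    - [23,25,0,0.1,85]

```text
time_s: 9.35
ee_pos: [0.4594, 0.1714, 0.205]
eef_rot: [[0.889, -0.459, 0.016], [-0.459, -0.889, 0.006], [0.011, -0.013, -1.0]]
wrist_force: [0.5, 1.0, -0.3]
opening: 0.0849
```

Call:
send_rows:
  commands:
    - [25,23,0,0.1,85]
    - [27,20,0,0.1,85]
    - [29,17,0,0.1,85]
    - [31,14,0,0.1,85]
    - [32,11,0,0.1,85]

```text
time_s: 9.85
ee_pos: [0.5169, 0.0063, 0.2039]
eef_rot: [[0.542, -0.84, 0.013], [-0.84, -0.542, 0.007], [0.001, -0.015, -1.0]]
wrist_force: [0.4, -0.1, 0.2]
opening: 0.0848
```

```bash
python3 p.py 574.5 -144.5 140 94
```

```text
t 9.85 pos [516.9   6.3 203.9] yaw -57.2 tilt [ 0.013  0.007 -1.   ] open 84.8 F [ 0.4 -0.1  0.2] q6 0.83
[[31.6, 6.7, 12.8, 0.101], [32.1, 3.5, 12.8, 0.101], [32.3, 0.2, 12.8, 0.101], [32.1, -3.0, 12.8, 0.101], [31.7, -6.2, 12.8, 0.101]]
```

Call:
send_rows:
  commands:
    - [32,7,13,0.1,85]
    - [32,4,13,0.1,85]
    - [32,0,13,0.1,85]
    - [32,-3,13,0.1,85]
    - [32,-6,13,0.1,85]

```text
time_s: 10.35
ee_pos: [0.5754, -0.1517, 0.1382]
eef_rot: [[0.05, -0.999, 0.016], [-0.999, -0.05, 0.008], [-0.007, -0.016, -1.0]]
wrist_force: [0.2, 0.0, 0.1]
opening: 0.0848
```

Call:
send_rows:
  commands:
    - [0,0,0,0,85]
    - [0,0,0,0,85]
    - [0,0,0,0,85]
    - [0,0,0,0,85]
    - [0,0,0,0,85]

```text
time_s: 10.85
ee_pos: [0.5734, -0.1527, 0.1355]
eef_rot: [[0.048, -0.999, 0.011], [-0.999, -0.048, 0.01], [-0.01, -0.011, -1.0]]
wrist_force: [0.5, 0.6, 0.4]
opening: 0.0848
```

```bash
python3 p.py 574.5 -144.5 5 94
```

```text
t 10.85 pos [ 573.4 -152.7  135.5] yaw -87.3 tilt [ 0.011  0.01  -1.   ] open 84.8 F [0.5 0.6 0.4] q6 1.1
[[-1.6, -0.3, 26.1, -0.004], [-1.6, -0.3, 26.1, -0.004], [-1.6, -0.3, 26.1, -0.004], [-1.6, -0.3, 26.1, -0.004], [-1.6, -0.3, 26.1, -0.004]]
```

Call:
send_rows:
  commands:
    - [-6,0,10,-0.02,85]
    - [-2,0,25,0,85]
    - [0,0,25,0,85]
    - [0,0,20,0,85]
    - [0,0,20,0,85]

```text
time_s: 11.35
ee_pos: [0.5785, -0.1399, 0.0372]
eef_rot: [[0.078, -0.997, 0.023], [-0.997, -0.078, 0.006], [-0.005, -0.023, -1.0]]
wrist_force: [-0.3, 0.9, -0.7]
opening: 0.0851
```

```bash
python3 p.py 574.5 -144.5 4 94
```

```text
t 11.35 pos [ 578.5 -139.9   37.2] yaw -85.5 tilt [ 0.023  0.006 -1.   ] open 85.1 F [-0.3  0.9 -0.7] q6 1.09
[[0.9, 0.9, 6.6, 0.002], [0.9, 0.9, 6.6, 0.002], [0.9, 0.9, 6.6, 0.002], [0.9, 0.9, 6.6, 0.002], [0.9, 0.9, 6.6, 0.002]]
```

Call:
send_rows:
  commands:
    - [3,2,10,0,85]
    - [0,0,10,0,85]
    - [0,0,8,0,85]
    - [0,0,4,0,85]
    - [0,0,0,0,85]

```text
time_s: 11.85
ee_pos: [0.575, -0.1398, 0.0003]
eef_rot: [[0.082, -0.996, 0.018], [-0.997, -0.082, 0.009], [-0.008, -0.018, -1.0]]
wrist_force: [0.1, -0.2, -0.2]
opening: 0.0853
```

```bash
python3 p.py 574.5 -144.5 4 94
```

```text
t 11.85 pos [ 5.750e+02 -1.398e+02  3.000e-01] yaw -85.3 tilt [ 0.018  0.009 -1.   ] open 85.3 F [ 0.1 -0.2 -0.2] q6 1.08
[[0.9, 0.2, -0.7, 0.003], [0.9, 0.2, -0.7, 0.003], [0.9, 0.2, -0.7, 0.003], [0.9, 0.2, -0.7, 0.003], [0.9, 0.2, -0.7, 0.003]]
```

Call:
send_rows:
  commands:
    - [4,0,-5,0,85]
    - [0,0,0,0,34]
    - [0,0,0,0,34]
    - [0,0,0,0,34]
    - [0,0,0,0,34]
  force: 40

```text
time_s: 12.35
ee_pos: [0.5779, -0.1455, 0.009]
eef_rot: [[0.082, -0.996, 0.023], [-0.997, -0.082, 0.007], [-0.005, -0.024, -1.0]]
wrist_force: [0.1, -0.1, -2.0]
opening: 0.0371
```

Call:
send_rows:
  commands:
    - [0,0,0,0,30]
    - [0,0,0,0,30]
    - [0,0,-5,0,30]
    - [0,0,-15,0,30]
    - [0,0,-25,0,30]
  force: 40

```text
time_s: 12.85
ee_pos: [0.5719, -0.1437, 0.0506]
eef_rot: [[0.082, -0.997, 0.012], [-0.997, -0.082, 0.011], [-0.01, -0.013, -1.0]]
wrist_force: [0.0, 1.0, -2.2]
opening: 0.0367
```

```bash
python3 p.py 398 329 200 2.5;python3 - <<'E'
from rig import optics
import cv2,numpy as np
for n in("scene","top"):
    c=optics.camera(n);cv2.imwrite(f"pics/{n}4.png",c["color"][:,:,::-1]);np.savez(f"pics/{n}4.npz",**c)
E
```

```text
t 12.85 pos [ 571.9 -143.7   50.6] yaw -85.3 tilt [ 0.012  0.011 -1.   ] open 36.7 F [ 0.   1.  -2.2] q6 1.08
[[-32.4, 9.0, -10.0, -0.102], [-33.1, 5.6, -10.0, -0.102], [-33.5, 2.2, -10.0, -0.102], [-33.6, -1.2, -10.0, -0.102], [-33.3, -4.6, -10.0, -0.102]]
[[-32.6, -8.0, -10.0, -0.102], [-31.6, -11.3, -10.0, -0.102], [-30.3, -14.4, -10.0, -0.102], [-28.7, -17.5, -10.0, -0.102], [-26.8, -20.3, -10.0, -0.102]]
[[-24.5, -22.9, -10.0, -0.102], [-22.1, -25.3, -10.0, -0.102], [-19.4, -27.4, -10.0, -0.102], [-16.5, -29.3, -10.0, -0.102], [-13.4, -30.8, -10.0, -0.102]]
```

View pics/top4.png

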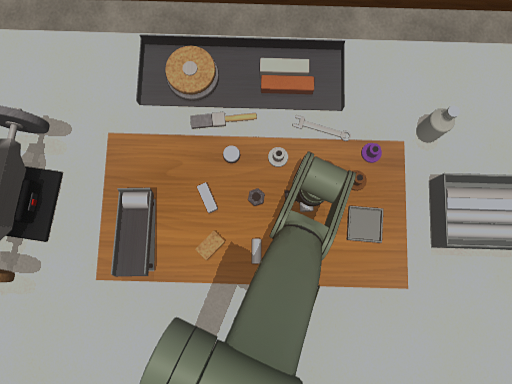

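View pics/scene4.png

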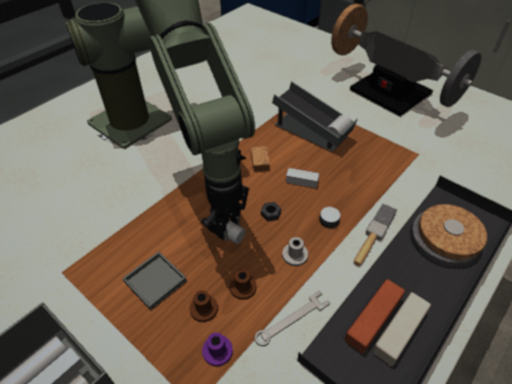

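Call:
send_rows:
  commands:
    - [-32,9,-25,-0.1,30]
    - [-33,6,-25,-0.1,30]
    - [-33,2,-25,-0.1,30]
    - [-34,-1,-20,-0.1,30]
    - [-33,-5,-15,-0.1,30]

```text
time_s: 13.45
ee_pos: [0.5137, 0.0113, 0.1653]
eef_rot: [[0.559, -0.829, 0.02], [-0.829, -0.559, 0.007], [0.005, -0.021, -1.0]]
wrist_force: [0.5, -0.6, -1.0]
opening: 0.0366
```

Call:
send_rows:
  commands:
    - [-33,-8,-10,-0.1,30]
    - [-32,-11,-10,-0.1,30]
    - [-30,-14,-5,-0.1,30]
    - [-29,-17,-5,-0.1,30]
    - [-27,-20,-5,-0.1,30]

```text
time_s: 13.95
ee_pos: [0.45, 0.174, 0.2033]
eef_rot: [[0.897, -0.441, 0.027], [-0.442, -0.897, 0.008], [0.021, -0.019, -1.0]]
wrist_force: [0.0, -0.6, -2.5]
opening: 0.0366
```

```bash
python3 p.py 398 331 185 2.5
```

```text
t 13.95 pos [450.  174.  203.3] yaw -26.2 tilt [ 0.027  0.008 -1.   ] open 36.6 F [ 0.  -0.6 -2.5] q6 0.64
[[-23.2, -23.6, 3.7, -0.1], [-20.7, -25.8, 3.7, -0.1], [-18.0, -27.7, 3.7, -0.1], [-15.2, -29.4, 3.7, -0.1], [-12.2, -30.8, 3.7, -0.1]]
```

Call:
send_rows:
  commands:
    - [-23,-24,4,-0.1,30]
    - [-21,-26,4,-0.1,30]
    - [-18,-28,4,-0.1,30]
    - [-15,-29,4,-0.1,30]
    - [-12,-31,4,-0.1,30]

```text
time_s: 14.45
ee_pos: [0.3946, 0.3377, 0.1835]
eef_rot: [[0.997, 0.064, 0.032], [0.064, -0.998, 0.009], [0.033, -0.007, -0.999]]
wrist_force: [0.7, -0.0, -1.3]
opening: 0.0365
```

Call:
send_rows:
  commands:
    - [0,0,0,0,30]
    - [0,0,0,0,30]
    - [0,0,0,0,30]
    - [0,0,0,0,30]
    - [0,0,0,0,30]

```text
time_s: 14.95
ee_pos: [0.3924, 0.3386, 0.1817]
eef_rot: [[0.997, 0.067, 0.03], [0.067, -0.998, 0.008], [0.03, -0.006, -1.0]]
wrist_force: [0.2, 0.2, -2.1]
opening: 0.0364
```

```bash
python3 p.py 398 331 82 2.5
```

```text
t 14.95 pos [392.4 338.6 181.7] yaw 3.9 tilt [ 0.03   0.008 -1.   ] open 36.4 F [ 0.2  0.2 -2.1] q6 0.49
[[1.0, 1.6, 19.9, 0.005], [1.0, 1.6, 19.9, 0.005], [1.0, 1.6, 19.9, 0.005], [1.0, 1.6, 19.9, 0.005], [1.0, 1.6, 19.9, 0.005]]
```

Call:
send_rows:
  commands:
    - [5,7,18,0.02,30]
    - [0,0,20,0,30]
    - [0,0,20,0,30]
    - [0,0,15,0,30]
    - [0,0,10,0,30]

```text
time_s: 15.45
ee_pos: [0.4064, 0.3306, 0.1005]
eef_rot: [[0.999, 0.039, 0.039], [0.038, -0.999, 0.013], [0.039, -0.011, -0.999]]
wrist_force: [0.3, -0.8, -3.1]
opening: 0.0367
```

```bash
python3 p.py 398 331 82 2.5
```

```text
t 15.45 pos [406.4 330.6 100.5] yaw 2.2 tilt [ 0.039  0.013 -0.999] open 36.7 F [ 0.3 -0.8 -3.1] q6 0.49
[[-1.7, -0.1, 3.7, -0.001], [-1.7, -0.1, 3.7, -0.001], [-1.7, -0.2, 3.7, -0.001], [-1.7, -0.2, 3.7, -0.001], [-1.7, -0.2, 3.7, -0.001]]
```

Call:
send_rows:
  commands:
    - [-5,0,8,0,30]
    - [-3,0,6,0,30]
    - [0,0,4,0,30]
    - [0,0,0,0,30]
    - [0,0,0,0,30]

```text
time_s: 15.95
ee_pos: [0.399, 0.3296, 0.081]
eef_rot: [[0.999, 0.036, 0.039], [0.036, -0.999, 0.012], [0.039, -0.011, -0.999]]
wrist_force: [-0.3, -0.8, -2.8]
opening: 0.0363
```

```bash
python3 p.py 398 331 82 2.5
```

```text
t 15.95 pos [399.  329.6  81. ] yaw 2.1 tilt [ 0.039  0.012 -0.999] open 36.3 F [-0.3 -0.8 -2.8] q6 0.5
[[-0.2, -0.3, -0.2, -0.002], [-0.2, -0.3, -0.2, -0.002], [-0.2, -0.3, -0.2, -0.002], [-0.2, -0.3, -0.2, -0.002], [-0.2, -0.3, -0.2, -0.002]]
```

Call:
send_rows:
  commands:
    - [0,0,0,0,48]
    - [0,0,0,0,48]
    - [0,0,0,0,48]
    - [0,0,0,0,48]
    - [0,0,0,0,48]

```text
time_s: 16.45
ee_pos: [0.4025, 0.3317, 0.0849]
eef_rot: [[0.998, 0.037, 0.047], [0.036, -0.999, 0.017], [0.047, -0.015, -0.999]]
wrist_force: [-0.1, 0.0, -0.7]
opening: 0.0479
```

Call:
send_rows:
  commands:
    - [0,0,-10,0,50]
    - [0,0,-20,0,50]
    - [0,0,-25,0,50]
    - [0,0,-30,0,50]
    - [0,0,-30,0,70]

```text
time_s: 16.95
ee_pos: [0.3933, 0.3276, 0.2004]
eef_rot: [[0.999, 0.037, 0.035], [0.036, -0.999, 0.011], [0.036, -0.009, -0.999]]
wrist_force: [1.2, 0.1, -0.2]
opening: 0.0629
```

```bash
python3 p.py 424 -13 140 91.5;python3 - <<'E'
from rig import optics
import cv2,numpy as np
for n in("scene","top"):
    c=optics.camera(n);cv2.imwrite(f"pics/{n}5.png",c["color"][:,:,::-1]);np.savez(f"pics/{n}5.npz",**c)
E
```

```text
t 16.95 pos [393.3 327.6 200.4] yaw 2.1 tilt [ 0.035  0.011 -0.999] open 62.9 F [ 1.2  0.1 -0.2] q6 0.5
[[1.2, 22.8, 4.0, -0.104], [-1.1, 22.8, 4.0, -0.104], [-3.5, 22.5, 4.0, -0.104], [-5.8, 22.0, 4.0, -0.104], [-8.1, 21.3, 4.0, -0.104]]
[[-10.3, 20.4, 4.0, -0.104], [-12.3, 19.2, 4.0, -0.104], [-14.2, 17.8, 4.0, -0.104], [-16.0, 16.2, 4.0, -0.104], [-17.6, 14.5, 4.0, -0.104]]
[[-19.0, 12.6, 4.0, -0.104], [-20.2, 10.5, 4.0, -0.104], [-21.2, 8.4, 4.0, -0.104], [-22.0, 6.1, 4.0, -0.104], [-22.5, 3.8, 4.0, -0.104]]
```

View pics/scene5.png

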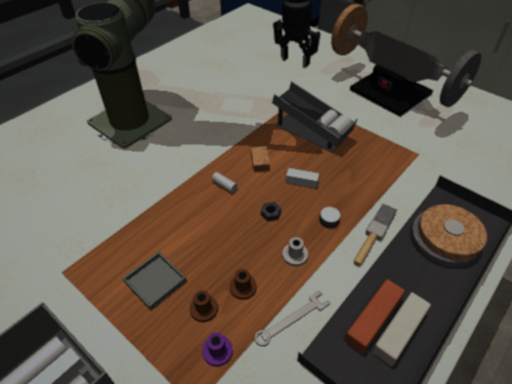

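The middle roller has come to rest behind the thick one, at about (329,119). The thin roller is next.

Call:
send_rows:
  commands:
    - [1,23,0,-0.104,85]
    - [-1,23,0,-0.104,85]
    - [-3,23,0,-0.104,85]
    - [-6,22,0,-0.104,85]
    - [-8,21,0,-0.104,85]

```text
time_s: 17.55
ee_pos: [0.4077, 0.2148, 0.2055]
eef_rot: [[0.834, 0.55, 0.048], [0.55, -0.835, 0.019], [0.051, 0.01, -0.999]]
wrist_force: [-0.2, 0.1, -0.2]
opening: 0.085
```

Call:
send_rows:
  commands:
    - [-10,20,5,-0.104,85]
    - [-12,19,5,-0.104,85]
    - [-14,18,5,-0.104,85]
    - [-16,16,5,-0.104,85]
    - [-18,14,5,-0.104,85]

```text
time_s: 18.05
ee_pos: [0.4216, 0.0987, 0.1783]
eef_rot: [[0.429, 0.902, 0.048], [0.902, -0.431, 0.02], [0.038, 0.035, -0.999]]
wrist_force: [0.5, -0.4, -0.0]
opening: 0.085
```

```bash
python3 p.py 424.5 -13 120 91.5
```

```text
t 18.05 pos [421.6  98.7 178.3] yaw 64.6 tilt [ 0.048  0.02  -0.999] open 85.0 F [ 0.5 -0.4 -0. ] q6 -1.12
[[-19.9, 10.1, 11.7, -0.094], [-20.8, 8.2, 11.7, -0.094], [-21.5, 6.2, 11.7, -0.094], [-22.0, 4.2, 11.7, -0.094], [-22.2, 2.1, 11.7, -0.094]]
```

Call:
send_rows:
  commands:
    - [-20,10,12,-0.094,85]
    - [-21,8,12,-0.094,85]
    - [-21,6,12,-0.094,85]
    - [-22,4,12,-0.094,85]
    - [-22,2,12,-0.094,85]

```text
time_s: 18.55
ee_pos: [0.427, -0.0156, 0.115]
eef_rot: [[-0.046, 0.998, 0.05], [0.999, 0.045, 0.02], [0.018, 0.051, -0.999]]
wrist_force: [0.4, 1.0, -0.6]
opening: 0.085
```

Call:
send_rows:
  commands:
    - [0,0,0,0,85]
    - [0,0,0,0,85]
    - [0,0,0,0,85]
    - [0,0,0,0,85]
    - [0,0,0,0,85]

```text
time_s: 19.05
ee_pos: [0.4256, -0.0151, 0.1144]
eef_rot: [[-0.041, 0.998, 0.047], [0.999, 0.04, 0.021], [0.02, 0.048, -0.999]]
wrist_force: [0.5, 0.4, -0.3]
opening: 0.0848
```

```bash
python3 p.py 424.5 -13 4 91.5
```

```text
t 19.05 pos [425.6 -15.1 114.4] yaw 92.3 tilt [ 0.047  0.021 -0.999] open 84.8 F [ 0.5  0.4 -0.3] q6 -1.89
[[0.4, -0.2, 22.1, 0.003], [0.4, -0.2, 22.1, 0.003], [0.4, -0.2, 22.1, 0.003], [0.4, -0.2, 22.1, 0.003], [0.4, -0.2, 22.1, 0.003]]
```

Call:
send_rows:
  commands:
    - [0,-2,20,0,85]
    - [0,-2,22,0,85]
    - [0,-1,20,0,85]
    - [0,-1,15,0,85]
    - [0,0,8,0,85]

```text
time_s: 19.55
ee_pos: [0.4289, -0.0117, 0.0312]
eef_rot: [[-0.045, 0.997, 0.059], [0.999, 0.044, 0.019], [0.017, 0.06, -0.998]]
wrist_force: [0.3, 0.3, -0.4]
opening: 0.0851
```

```bash
python3 p.py 424.5 -13 4 91.5
```

```text
t 19.55 pos [428.9 -11.7  31.2] yaw 92.6 tilt [ 0.059  0.019 -0.998] open 85.1 F [ 0.3  0.3 -0.4] q6 -1.9
[[-0.2, -0.9, 5.4, 0.004], [-0.2, -0.9, 5.4, 0.004], [-0.2, -0.9, 5.4, 0.004], [-0.2, -0.9, 5.4, 0.004], [-0.2, -0.9, 5.4, 0.004]]
```

Call:
send_rows:
  commands:
    - [-1,-3,10,0.02,85]
    - [0,-1,8,0,85]
    - [0,0,5,0,85]
    - [0,0,0,0,85]
    - [0,0,0,0,85]

```text
time_s: 20.05
ee_pos: [0.4272, -0.0119, 0.007]
eef_rot: [[-0.024, 0.998, 0.06], [1.0, 0.023, 0.019], [0.018, 0.061, -0.998]]
wrist_force: [0.1, -0.0, 0.9]
opening: 0.085
```

```bash
python3 p.py 424.5 -13 4 91.5
```

```text
t 20.05 pos [427.2 -11.9   7. ] yaw 91.4 tilt [ 0.06   0.019 -0.998] open 85.0 F [ 0.1 -0.   0.9] q6 -1.88
[[-0.2, -0.5, 0.6, -0.0], [-0.2, -0.5, 0.6, -0.0], [-0.2, -0.5, 0.6, -0.0], [-0.2, -0.5, 0.6, -0.0], [-0.2, -0.5, 0.6, -0.0]]
```

Call:
send_rows:
  commands:
    - [-1,-2,4,0,85]
    - [0,0,0,0,24]
    - [0,0,0,0,24]
    - [0,0,0,0,24]
    - [0,0,0,0,24]
  force: 40

```text
time_s: 20.55
ee_pos: [0.4268, -0.0134, 0.0038]
eef_rot: [[-0.024, 0.998, 0.064], [1.0, 0.022, 0.018], [0.017, 0.064, -0.998]]
wrist_force: [0.3, -0.9, -0.5]
opening: 0.0278
```

Call:
send_rows:
  commands:
    - [0,0,0,0,20]
    - [0,0,0,0,20]
    - [0,0,-5,0,20]
    - [0,0,-15,0,20]
    - [0,0,-25,0,20]
  force: 40

```text
time_s: 21.05
ee_pos: [0.4195, -0.0132, 0.0467]
eef_rot: [[-0.024, 0.998, 0.054], [1.0, 0.023, 0.021], [0.02, 0.054, -0.998]]
wrist_force: [0.5, 0.2, -1.2]
opening: 0.0264
```

```bash
python3 p.py 398 329 190 2.5;python3 - <<'E'
from rig import optics
import cv2,numpy as np
for n in("scene","top"):
    c=optics.camera(n);cv2.imwrite(f"pics/{n}6.png",c["color"][:,:,::-1]);np.savez(f"pics/{n}6.npz",**c)
E
```

```text
t 21.05 pos [419.5 -13.2  46.7] yaw 91.4 tilt [ 0.054  0.021 -0.998] open 26.4 F [ 0.5  0.2 -1.2] q6 -1.89
[[22.8, -0.9, -9.6, 0.103], [22.6, -3.2, -9.6, 0.103], [22.2, -5.6, -9.6, 0.103], [21.5, -7.8, -9.6, 0.103], [20.6, -10.0, -9.6, 0.103]]
[[19.4, -12.1, -9.6, 0.103], [18.1, -14.0, -9.6, 0.103], [16.5, -15.8, -9.6, 0.103], [14.8, -17.4, -9.6, 0.103], [12.9, -18.9, -9.6, 0.103]]
[[10.9, -20.1, -9.6, 0.103], [8.8, -21.1, -9.6, 0.103], [6.6, -21.9, -9.6, 0.103], [4.3, -22.5, -9.6, 0.103], [1.9, -22.8, -9.6, 0.103]]
```

View pics/scene6.png

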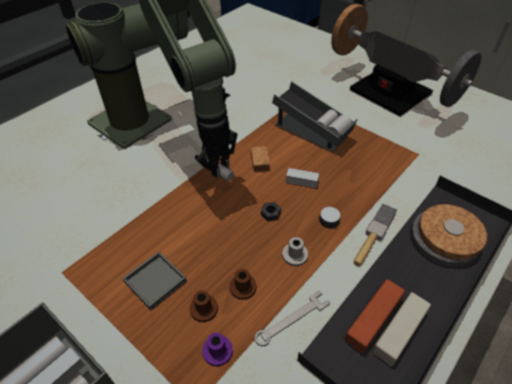

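View pics/top6.png

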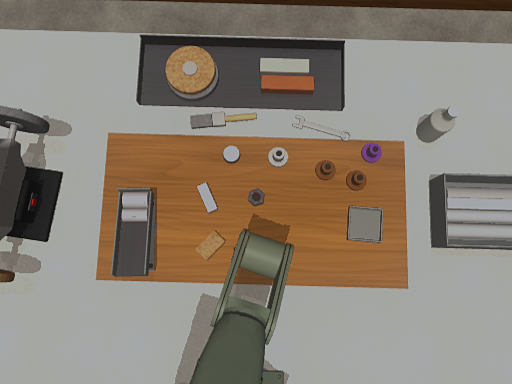

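Call:
send_rows:
  commands:
    - [23,-1,-25,0.103,20]
    - [23,-3,-25,0.103,20]
    - [22,-6,-25,0.103,20]
    - [21,-8,-20,0.103,20]
    - [21,-10,-15,0.103,20]

```text
time_s: 21.65
ee_pos: [0.4067, 0.1, 0.1606]
eef_rot: [[0.495, 0.867, 0.056], [0.868, -0.496, 0.019], [0.044, 0.04, -0.998]]
wrist_force: [1.0, 0.4, -1.5]
opening: 0.0262
```

Call:
send_rows:
  commands:
    - [19,-12,-8,0.103,20]
    - [18,-14,-8,0.103,20]
    - [16,-16,-5,0.103,20]
    - [15,-17,-5,0.103,20]
    - [13,-19,-5,0.103,20]

```text
time_s: 22.15
ee_pos: [0.3997, 0.2175, 0.193]
eef_rot: [[0.869, 0.492, 0.057], [0.492, -0.871, 0.018], [0.058, 0.012, -0.998]]
wrist_force: [0.1, -0.5, -1.5]
opening: 0.0263
```

```bash
python3 p.py 398 327 185 2.5
```

```text
t 22.15 pos [399.7 217.5 193. ] yaw 29.5 tilt [ 0.057  0.018 -0.998] open 26.3 F [ 0.1 -0.5 -1.5] q6 -0.21
[[10.5, -19.2, 1.6, 0.094], [8.6, -20.1, 1.6, 0.094], [6.7, -20.9, 1.6, 0.094], [4.7, -21.4, 1.6, 0.094], [2.7, -21.7, 1.6, 0.094]]
```

Call:
send_rows:
  commands:
    - [10,-19,2,0.094,20]
    - [9,-20,2,0.094,20]
    - [7,-21,2,0.094,20]
    - [5,-21,2,0.094,20]
    - [3,-21,2,0.094,20]

```text
time_s: 22.65
ee_pos: [0.3981, 0.3304, 0.1805]
eef_rot: [[0.998, 0.026, 0.053], [0.025, -1.0, 0.017], [0.053, -0.015, -0.998]]
wrist_force: [1.1, -0.2, -1.2]
opening: 0.0263
```

Call:
send_rows:
  commands:
    - [0,0,0,0,20]
    - [0,0,0,0,20]
    - [0,0,0,0,20]
    - [0,0,0,0,20]
    - [0,0,0,0,20]

```text
time_s: 23.15
ee_pos: [0.3961, 0.3296, 0.1766]
eef_rot: [[0.998, 0.03, 0.048], [0.03, -0.999, 0.013], [0.048, -0.012, -0.999]]
wrist_force: [1.7, -0.5, -1.7]
opening: 0.0268
```

```bash
python3 p.py 398 327 82 2.5
```

```text
t 23.15 pos [396.1 329.6 176.6] yaw 1.7 tilt [ 0.048  0.013 -0.999] open 26.8 F [ 1.7 -0.5 -1.7] q6 0.51
[[0.4, 0.5, 18.9, -0.003], [0.4, 0.5, 18.9, -0.003], [0.4, 0.5, 18.9, -0.003], [0.4, 0.5, 18.9, -0.003], [0.4, 0.5, 18.9, -0.003]]
```

Call:
send_rows:
  commands:
    - [-2,4,18,0,20]
    - [-1,0,20,0,20]
    - [0,0,20,0,20]
    - [0,0,12,0,20]
    - [0,0,7,0,20]

```text
time_s: 23.65
ee_pos: [0.4006, 0.3255, 0.1008]
eef_rot: [[0.998, 0.028, 0.056], [0.027, -0.999, 0.017], [0.056, -0.015, -0.998]]
wrist_force: [-0.6, -0.7, -1.6]
opening: 0.0265
```

```bash
python3 p.py 398 327 80 2.5
```

```text
t 23.65 pos [400.6 325.5 100.8] yaw 1.5 tilt [ 0.056  0.017 -0.998] open 26.5 F [-0.6 -0.7 -1.6] q6 0.5
[[-0.5, -0.3, 4.2, -0.003], [-0.5, -0.3, 4.2, -0.003], [-0.5, -0.3, 4.2, -0.003], [-0.5, -0.3, 4.2, -0.003], [-0.5, -0.3, 4.2, -0.003]]
```

Call:
send_rows:
  commands:
    - [-2,-1,8,-0.01,20]
    - [-1,0,6,0,20]
    - [0,0,4,0,20]
    - [0,0,0,0,20]
    - [0,0,0,0,20]

```text
time_s: 24.15
ee_pos: [0.3992, 0.327, 0.0821]
eef_rot: [[0.998, 0.039, 0.057], [0.038, -0.999, 0.017], [0.057, -0.015, -0.998]]
wrist_force: [0.5, 0.2, -0.5]
opening: 0.0265
```

```bash
python3 p.py 398 327 80 2.5; python3 - <<'E'
from rig import optics
import cv2,numpy as np
c=optics.camera("scene");cv2.imwrite("pics/s7.png",cv2.resize(c["color"][60:180,230:390,::-1],None,fx=4,fy=4))
E
```

```text
t 24.15 pos [399.2 327.   82.1] yaw 2.2 tilt [ 0.057  0.017 -0.998] open 26.5 F [ 0.5  0.2 -0.5] q6 0.5
[[-0.2, -0.0, 0.4, -0.001], [-0.2, -0.0, 0.4, -0.001], [-0.2, -0.0, 0.4, -0.001], [-0.2, -0.0, 0.4, -0.001], [-0.2, -0.0, 0.4, -0.001]]
```

View pics/s7.png

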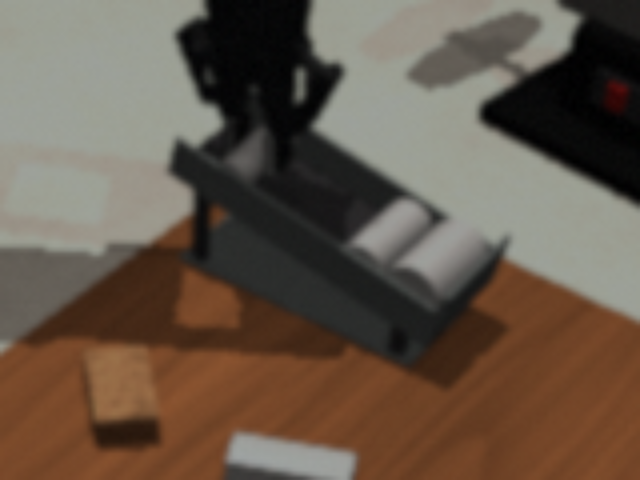

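The thin roller is between the walls (crop around (245,150)), and the other two are in a row at the stop. I'll lower a little and release.

Call:
send_rows:
  commands:
    - [0,0,3,0,20]
    - [0,0,0,0,20]
    - [0,0,0,0,40]
    - [0,0,0,0,40]
    - [0,0,0,0,40]

```text
time_s: 24.7
ee_pos: [0.4013, 0.3282, 0.0811]
eef_rot: [[0.997, 0.039, 0.061], [0.038, -0.999, 0.02], [0.062, -0.018, -0.998]]
wrist_force: [-0.5, -0.5, 0.3]
opening: 0.04
```

Call:
send_rows:
  commands:
    - [0,0,-5,0,40]
    - [0,0,-20,0,45]
    - [0,0,-25,0,45]
    - [0,0,-30,0,45]
    - [0,0,-30,0,70]

```text
time_s: 25.2
ee_pos: [0.3911, 0.3239, 0.1905]
eef_rot: [[0.998, 0.038, 0.051], [0.037, -0.999, 0.014], [0.052, -0.012, -0.999]]
wrist_force: [1.5, 0.7, -0.5]
opening: 0.0579
```

```bash
python3 p.py 705.5 -70.5 200 2.5 30;python3 - <<'E'
from rig import optics
import cv2,numpy as np
for n in("scene","top"):
    c=optics.camera(n);cv2.imwrite(f"pics/{n}8.png",c["color"][:,:,::-1]);np.savez(f"pics/{n}8.npz",**c)
E
```

```text
t 25.2 pos [391.1 323.9 190.5] yaw 2.2 tilt [ 0.051  0.014 -0.999] open 57.9 F [ 1.5  0.7 -0.5] q6 0.5
[[15.0, 20.3, -0.5, -0.0], [15.0, 20.3, -0.5, -0.0], [15.0, 20.3, -0.5, -0.0], [15.0, 20.3, -0.5, -0.0], [14.9, 20.3, -0.5, -0.0]]
[[14.9, 20.3, -0.5, -0.0], [14.9, 20.3, -0.5, -0.0], [14.9, 20.3, -0.5, -0.0], [14.9, 20.3, -0.5, -0.0], [14.9, 20.3, -0.5, -0.0]]
[[14.9, 20.3, -0.5, -0.0], [14.9, 20.3, -0.5, -0.0], [14.9, 20.4, -0.5, -0.0], [14.9, 20.4, -0.5, -0.0], [14.9, 20.4, -0.5, -0.0]]
[[14.9, 20.4, -0.5, -0.0], [14.9, 20.4, -0.5, -0.0], [14.9, 20.4, -0.5, -0.0], [14.9, 20.4, -0.5, -0.0], [14.9, 20.4, -0.5, -0.0]]
```

View pics/scene8.png

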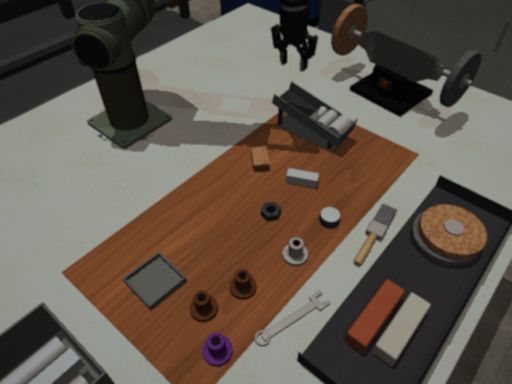

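```bash
python3 p.py 703 -70.5 180 -90 30
```

```text
t 25.3 pos [394.5 326.  195.1] yaw 2.2 tilt [ 0.061  0.02  -0.998] open 69.6 F [0.8 1.2 0.3] q6 0.5
[[14.7, 20.4, 0.8, -0.077], [13.1, 21.5, 0.8, -0.077], [11.4, 22.4, 0.8, -0.077], [9.6, 23.2, 0.8, -0.077], [7.8, 23.9, 0.8, -0.077]]
[[6.0, 24.4, 0.8, -0.077], [4.1, 24.8, 0.8, -0.077], [2.2, 25.0, 0.8, -0.077], [0.3, 25.1, 0.8, -0.077], [-1.7, 25.1, 0.8, -0.077]]
[[-3.6, 24.9, 0.8, -0.077], [-5.5, 24.5, 0.8, -0.077], [-7.3, 24.0, 0.8, -0.077], [-9.2, 23.4, 0.8, -0.077], [-10.9, 22.6, 0.8, -0.077]]
[[-12.6, 21.7, 0.8, -0.077], [-14.2, 20.7, 0.8, -0.077], [-15.8, 19.5, 0.8, -0.077], [-17.2, 18.3, 0.8, -0.077], [-18.6, 16.9, 0.8, -0.077]]
```

Call:
send_rows:
  commands:
    - [15,20,0,-0.077,85]
    - [13,21,0,-0.077,85]
    - [11,22,0,-0.077,85]
    - [10,23,0,-0.077,85]
    - [8,24,0,-0.077,85]

```text
time_s: 25.8
ee_pos: [0.4726, 0.2285, 0.1988]
eef_rot: [[0.901, 0.43, 0.062], [0.43, -0.903, 0.023], [0.066, 0.006, -0.998]]
wrist_force: [0.5, 0.1, -0.3]
opening: 0.0849
```

Call:
send_rows:
  commands:
    - [6,24,0,-0.077,85]
    - [4,25,0,-0.077,85]
    - [2,25,0,-0.077,85]
    - [0,25,0,-0.077,85]
    - [-2,25,0,-0.077,85]

```text
time_s: 26.3
ee_pos: [0.5528, 0.1269, 0.1989]
eef_rot: [[0.661, 0.748, 0.058], [0.748, -0.663, 0.022], [0.055, 0.028, -0.998]]
wrist_force: [0.4, 0.7, 0.3]
opening: 0.0847
```

Call:
send_rows:
  commands:
    - [-4,25,0,-0.077,85]
    - [-5,24,0,-0.077,85]
    - [-7,24,0,-0.077,85]
    - [-9,23,0,-0.077,85]
    - [-11,23,0,-0.077,85]

```text
time_s: 26.8
ee_pos: [0.6353, 0.028, 0.1979]
eef_rot: [[0.317, 0.947, 0.052], [0.948, -0.319, 0.023], [0.038, 0.042, -0.998]]
wrist_force: [0.4, 0.1, -0.4]
opening: 0.0851
```

```bash
python3 p.py 700 -70.5 150 90
```

```text
t 26.8 pos [635.3  28.  197.9] yaw 71.5 tilt [ 0.052  0.023 -0.998] open 85.1 F [ 0.4  0.1 -0.4] q6 -1.36
[[-14.6, 18.5, 9.6, -0.065], [-15.7, 17.5, 9.6, -0.065], [-16.8, 16.5, 9.6, -0.065], [-17.9, 15.4, 9.6, -0.065], [-18.8, 14.2, 9.6, -0.065]]
```

Call:
send_rows:
  commands:
    - [-15,18,9,-0.065,85]
    - [-16,17,9,-0.065,85]
    - [-17,16,9,-0.065,85]
    - [-18,15,9,-0.065,85]
    - [-19,14,9,-0.065,85]

```text
time_s: 27.3
ee_pos: [0.703, -0.074, 0.151]
eef_rot: [[-0.016, 0.999, 0.051], [1.0, 0.015, 0.024], [0.023, 0.051, -0.998]]
wrist_force: [0.6, 1.2, -0.2]
opening: 0.085
```

Call:
send_rows:
  commands:
    - [0,0,0,0,85]
    - [0,0,0,0,85]
    - [0,0,0,0,85]
    - [0,0,0,0,85]
    - [0,0,0,0,85]

```text
time_s: 27.8
ee_pos: [0.7012, -0.0746, 0.1474]
eef_rot: [[-0.013, 0.999, 0.045], [1.0, 0.012, 0.025], [0.025, 0.046, -0.999]]
wrist_force: [0.7, -0.0, -0.5]
opening: 0.0853
```

```bash
python3 p.py 704.5 -70.5 17 90
```

```text
t 27.8 pos [701.2 -74.6 147.4] yaw 90.7 tilt [ 0.045  0.025 -0.999] open 85.3 F [ 0.7 -0.  -0.5] q6 -1.84
[[0.8, 0.7, 26.1, 0.003], [0.8, 0.7, 26.1, 0.003], [0.8, 0.7, 26.1, 0.003], [0.8, 0.7, 26.1, 0.003], [0.8, 0.7, 26.1, 0.003]]
```

Call:
send_rows:
  commands:
    - [1,-1,18,0,85]
    - [0,-1,20,0,85]
    - [0,-1,20,0,85]
    - [0,0,15,0,85]
    - [0,0,10,0,85]

```text
time_s: 28.3
ee_pos: [0.7057, -0.0687, 0.069]
eef_rot: [[-0.016, 0.998, 0.057], [1.0, 0.015, 0.023], [0.022, 0.057, -0.998]]
wrist_force: [-0.6, 0.2, -0.0]
opening: 0.0851
```

```bash
python3 p.py 704.5 -70.5 17 90
```

```text
t 28.3 pos [705.7 -68.7  69. ] yaw 90.9 tilt [ 0.057  0.023 -0.998] open 85.1 F [-0.6  0.2 -0. ] q6 -1.84
[[-0.4, -0.2, 10.4, 0.003], [-0.4, -0.2, 10.4, 0.003], [-0.4, -0.2, 10.4, 0.003], [-0.4, -0.2, 10.4, 0.003], [-0.4, -0.2, 10.4, 0.003]]
```

Call:
send_rows:
  commands:
    - [-2,-3,12,0,85]
    - [-1,-1,12,0,85]
    - [0,0,12,0,85]
    - [0,0,8,0,85]
    - [0,0,4,0,85]

```text
time_s: 28.8
ee_pos: [0.7046, -0.0705, 0.0171]
eef_rot: [[-0.017, 0.998, 0.057], [1.0, 0.015, 0.023], [0.022, 0.058, -0.998]]
wrist_force: [-0.0, -0.9, 0.4]
opening: 0.085
```

```bash
python3 p.py 704.5 -70.5 17 90; python3 - <<'E'
from rig import optics
import cv2,numpy as np
c=optics.camera("scene");cv2.imwrite("pics/s9.png",cv2.resize(c["color"][180:300,220:380,::-1],None,fx=4,fy=4))
E
```

```text
t 28.8 pos [704.6 -70.5  17.1] yaw 91.0 tilt [ 0.057  0.023 -0.998] open 85.0 F [-0.  -0.9  0.4] q6 -1.84
[[-0.0, -0.0, 0.0, 0.003], [-0.0, -0.0, 0.0, 0.003], [-0.0, -0.0, 0.0, 0.003], [-0.0, -0.0, 0.0, 0.003], [-0.0, -0.0, 0.0, 0.003]]
```

View pics/s9.png

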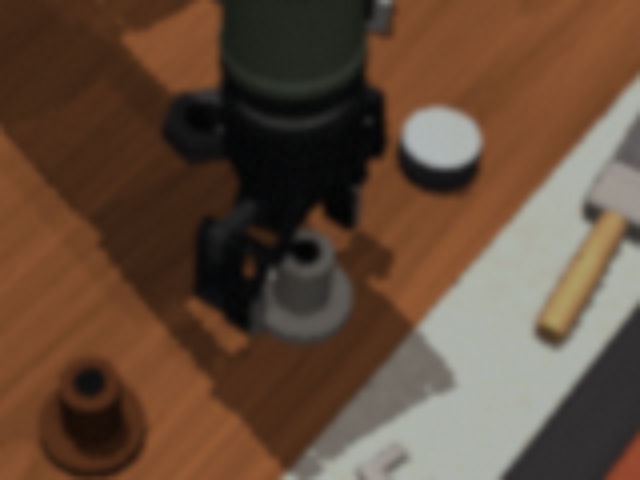

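Call:
send_rows:
  commands:
    - [0,0,0,0,45]
    - [0,0,0,0,30]
    - [0,0,0,0,30]
    - [0,0,0,0,30]
    - [0,0,0,0,30]
  force: 50

```text
time_s: 29.35
ee_pos: [0.7055, -0.0704, 0.0184]
eef_rot: [[-0.017, 0.998, 0.059], [1.0, 0.016, 0.023], [0.022, 0.059, -0.998]]
wrist_force: [-0.2, -0.1, -4.2]
opening: 0.0327
```

Call:
send_rows:
  commands:
    - [0,0,0,0,28]
    - [0,0,0,0,28]
    - [0,0,-5,0,28]
    - [0,0,-15,0,28]
    - [0,0,-20,0,28]
  force: 50

```text
time_s: 29.85
ee_pos: [0.6981, -0.0704, 0.0541]
eef_rot: [[-0.017, 0.999, 0.047], [1.0, 0.016, 0.025], [0.024, 0.047, -0.999]]
wrist_force: [0.3, -0.3, -3.5]
opening: 0.0325
```

```bash
python3 p.py 511 -327 140 90 30; python3 - <<'E'
from rig import optics
import cv2,numpy as np
c=optics.camera("scene");cv2.imwrite("pics/s10.png",cv2.resize(c["color"][180:300,220:380,::-1],None,fx=4,fy=4))
E
```

```text
t 29.85 pos [698.1 -70.4  54.1] yaw 91.0 tilt [ 0.047  0.025 -0.999] open 32.5 F [ 0.3 -0.3 -3.5] q6 -1.84
[[-16.9, -12.8, -5.7, 0.001], [-16.9, -12.7, -5.7, 0.001], [-16.9, -12.7, -5.7, 0.001], [-16.9, -12.7, -5.7, 0.001], [-16.9, -12.7, -5.7, 0.001]]
[[-17.0, -12.7, -5.7, 0.001], [-17.0, -12.6, -5.7, 0.001], [-17.0, -12.6, -5.7, 0.001], [-17.0, -12.6, -5.7, 0.001], [-17.0, -12.6, -5.7, 0.001]]
[[-17.0, -12.6, -5.7, 0.001], [-17.0, -12.6, -5.7, 0.001], [-17.1, -12.5, -5.7, 0.001], [-17.1, -12.5, -5.7, 0.001], [-17.1, -12.5, -5.7, 0.001]]
```

View pics/s10.png

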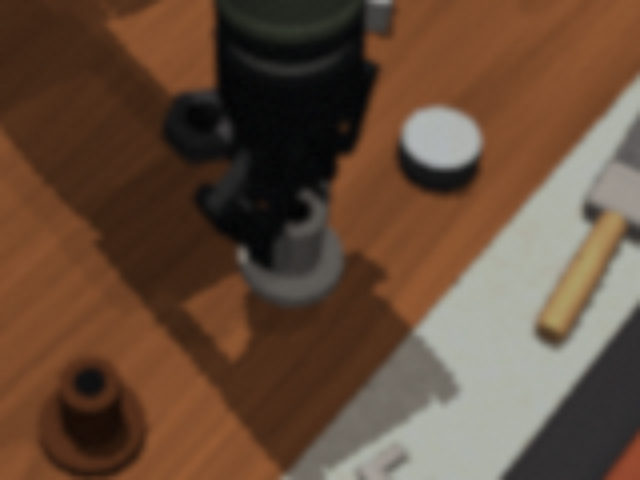

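Call:
send_rows:
  commands:
    - [0,0,-20,0,28]
    - [0,0,-25,0,28]
    - [0,0,-25,0,28]
    - [-10,-8,-10,0,28]
    - [-15,-11,0,0,28]

```text
time_s: 30.4
ee_pos: [0.6783, -0.0984, 0.1432]
eef_rot: [[-0.02, 0.998, 0.058], [1.0, 0.019, 0.022], [0.021, 0.058, -0.998]]
wrist_force: [-0.5, -1.1, -4.1]
opening: 0.0328
```

```bash
python3 p.py 511 -327 140 90 30
```

```text
t 30.4 pos [678.3 -98.4 143.2] yaw 91.2 tilt [ 0.058  0.022 -0.998] open 32.8 F [-0.5 -1.1 -4.1] q6 -1.89
[[-22.5, -17.2, 0.3, 0.002], [-22.6, -17.1, 0.3, 0.002], [-22.6, -17.1, 0.3, 0.002], [-22.6, -17.1, 0.3, 0.002], [-22.7, -17.0, 0.3, 0.002]]
[[-22.7, -17.0, 0.3, 0.002], [-22.7, -16.9, 0.3, 0.002], [-22.8, -16.9, 0.3, 0.002], [-22.8, -16.8, 0.3, 0.002], [-22.8, -16.8, 0.3, 0.002]]
```

Call:
send_rows:
  commands:
    - [-22,-17,0,0,28]
    - [-22,-17,0,0,28]
    - [-22,-17,0,0,28]
    - [-22,-17,0,0,28]
    - [-22,-17,0,0,28]

```text
time_s: 30.9
ee_pos: [0.5846, -0.2169, 0.1295]
eef_rot: [[-0.02, 0.999, 0.049], [1.0, 0.019, 0.023], [0.022, 0.049, -0.999]]
wrist_force: [-0.2, -0.5, -4.3]
opening: 0.0324
```

Call:
send_rows:
  commands:
    - [-22,-17,0,0,28]
    - [-22,-17,0,0,28]
    - [-22,-17,0,0,28]
    - [-22,-17,0,0,28]
    - [-20,-15,0,0,28]

```text
time_s: 31.4
ee_pos: [0.4874, -0.3324, 0.1138]
eef_rot: [[-0.014, 0.999, 0.035], [0.999, 0.013, 0.029], [0.029, 0.035, -0.999]]
wrist_force: [0.6, -1.2, -3.2]
opening: 0.0327
```

Call:
send_rows:
  commands:
    - [0,0,0,0,28]
    - [0,0,0,0,28]
    - [0,0,0,0,28]
    - [0,0,0,0,28]
    - [0,0,0,0,28]

```text
time_s: 31.9
ee_pos: [0.4797, -0.334, 0.1089]
eef_rot: [[-0.006, 1.0, 0.028], [0.999, 0.005, 0.034], [0.034, 0.028, -0.999]]
wrist_force: [0.4, -0.3, -2.7]
opening: 0.033
```

```bash
python3 p.py 511 -327 26 90 30
```

```text
t 31.9 pos [ 479.7 -334.   108.9] yaw 90.4 tilt [ 0.028  0.034 -0.999] open 33.0 F [ 0.4 -0.3 -2.7] q6 -2.38
[[1.4, 6.3, 16.6, 0.001], [1.4, 6.3, 16.6, 0.001], [1.4, 6.3, 16.6, 0.001], [1.4, 6.3, 16.6, 0.001], [1.4, 6.3, 16.6, 0.001]]
```

Call:
send_rows:
  commands:
    - [3,15,0,0,28]
    - [2,14,0,0,28]
    - [0,0,10,0,28]
    - [0,0,15,0,28]
    - [0,0,10,0,28]

```text
time_s: 32.4
ee_pos: [0.5157, -0.3262, 0.0747]
eef_rot: [[-0.011, 0.999, 0.032], [0.999, 0.01, 0.031], [0.03, 0.032, -0.999]]
wrist_force: [-0.8, 0.5, -3.9]
opening: 0.0332
```

```bash
python3 p.py 511 -327 26 90 30
```

```text
t 32.4 pos [ 515.7 -326.2   74.7] yaw 90.6 tilt [ 0.032  0.031 -0.999] open 33.2 F [-0.8  0.5 -3.9] q6 -2.33
[[-0.2, -0.9, 9.7, 0.002], [-0.2, -0.9, 9.7, 0.002], [-0.2, -0.9, 9.7, 0.002], [-0.2, -0.9, 9.7, 0.002], [-0.2, -0.9, 9.7, 0.002]]
```

Call:
send_rows:
  commands:
    - [-1,-3,10,0,28]
    - [0,-2,10,0,28]
    - [0,0,10,0,28]
    - [0,0,6,0,28]
    - [0,0,4,0,28]

```text
time_s: 32.9
ee_pos: [0.5082, -0.3242, 0.0268]
eef_rot: [[-0.01, 1.0, 0.026], [0.999, 0.009, 0.036], [0.035, 0.026, -0.999]]
wrist_force: [-0.2, 0.3, -3.9]
opening: 0.0327
```

```bash
python3 p.py 511 -327 25 90 30; python3 - <<'E'
from rig import optics
import cv2,numpy as np
c=optics.camera("scene");cv2.imwrite("pics/s11.png",cv2.resize(c["color"][220:340,80:240,::-1],None,fx=4,fy=4))
E
```

```text
t 32.9 pos [ 508.2 -324.2   26.8] yaw 90.6 tilt [ 0.026  0.036 -0.999] open 32.7 F [-0.2  0.3 -3.9] q6 -2.34
[[-0.6, 0.6, 0.4, 0.002], [-0.6, 0.6, 0.4, 0.002], [-0.6, 0.6, 0.4, 0.002], [-0.6, 0.6, 0.4, 0.002], [-0.6, 0.6, 0.4, 0.002]]
```

View pics/s11.png

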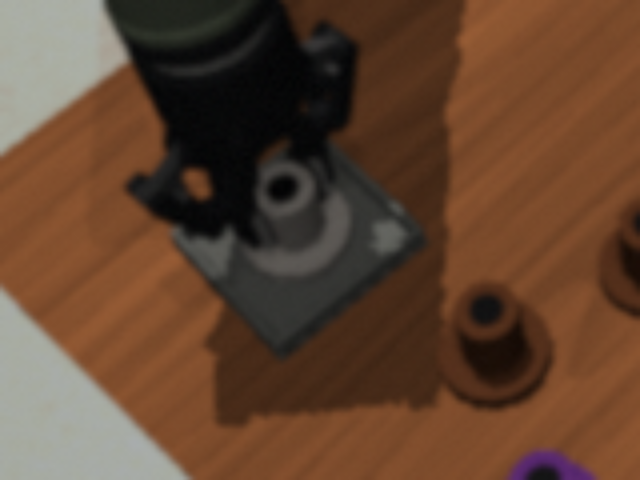

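The bushing is inside the tray (crop around (290,220)), with its flange just above the floor. Lowering about 2 mm and releasing.

Call:
send_rows:
  commands:
    - [-1,1,2,0,28]
    - [0,0,1,0,28]
    - [0,0,0,0,28]
    - [0,0,0,0,45]
    - [0,0,0,0,45]

```text
time_s: 33.45
ee_pos: [0.5118, -0.3272, 0.0267]
eef_rot: [[-0.01, 0.999, 0.031], [0.999, 0.009, 0.031], [0.031, 0.031, -0.999]]
wrist_force: [0.4, -0.1, -0.6]
opening: 0.0448
```

Call:
send_rows:
  commands:
    - [0,0,0,0,60]
    - [0,0,-3,0,60]
    - [0,0,-10,0,60]
    - [0,0,-20,0,60]
    - [0,0,-30,0,60]

```text
time_s: 33.95
ee_pos: [0.5082, -0.3276, 0.0894]
eef_rot: [[-0.01, 1.0, 0.026], [0.999, 0.009, 0.035], [0.035, 0.027, -0.999]]
wrist_force: [0.2, 0.8, -0.0]
opening: 0.0603
```

Call:
send_rows:
  commands:
    - [0,0,-30,0,60]
    - [0,0,-30,0,60]
    - [0,0,-30,0,60]
    - [20,0,-10,0,60]
    - [30,-10,0,0,60]

```text
time_s: 34.45
ee_pos: [0.4983, -0.2865, 0.2054]
eef_rot: [[-0.006, 0.999, 0.04], [1.0, 0.005, 0.023], [0.023, 0.04, -0.999]]
wrist_force: [0.1, 0.4, -1.1]
opening: 0.0602
```

Call:
send_rows:
  commands:
    - [40,-10,0,0,60]
    - [40,-10,0,0,60]
    - [40,-10,0,0,60]
    - [30,0,0,0,60]
    - [0,0,0,0,60]

```text
time_s: 34.95
ee_pos: [0.4662, -0.1306, 0.2142]
eef_rot: [[-0.006, 0.999, 0.049], [1.0, 0.005, 0.018], [0.018, 0.049, -0.999]]
wrist_force: [-0.1, -0.5, 0.1]
opening: 0.06
```

```bash
python3 p.py 511 -327 25 90 30; python3 - <<'E'
from rig import optics
import cv2,numpy as np
for n in("scene","top"):
    c=optics.camera(n);cv2.imwrite(f"pics/{n}12.png",c["color"][:,:,::-1]);np.savez(f"pics/{n}12.npz",**c)
E
```

```text
t 34.95 pos [ 466.2 -130.6  214.2] yaw 90.4 tilt [ 0.049  0.018 -0.999] open 60.0 F [-0.1 -0.5  0.1] q6 -2.06
[[-19.7, 4.4, 18.9, 0.001], [-19.7, 4.4, 18.9, 0.001], [-19.7, 4.4, 18.9, 0.001], [-19.7, 4.4, 18.9, 0.001], [-19.7, 4.4, 18.9, 0.001]]
[[-19.7, 4.4, 18.9, 0.001], [-19.6, 4.4, 18.9, 0.001], [-19.6, 4.4, 18.9, 0.001], [-19.6, 4.5, 18.9, 0.001], [-19.6, 4.5, 18.9, 0.001]]
```

View pics/scene12.png

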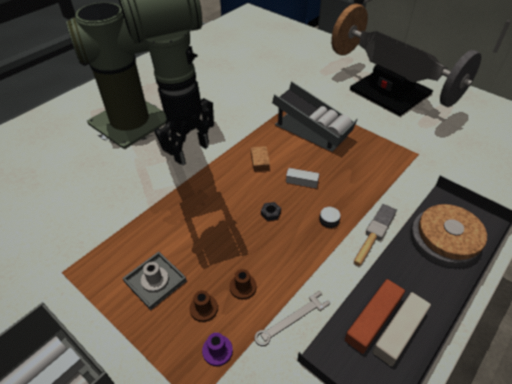

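View pics/top12.png

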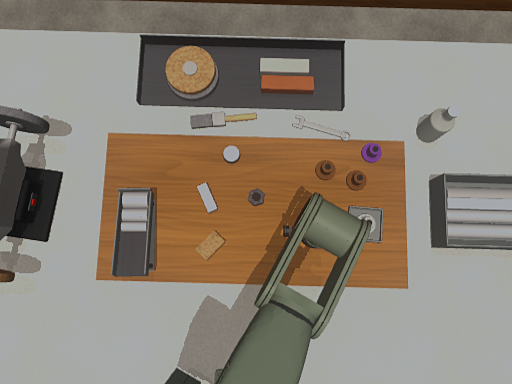

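The bushing stands in the tray (scene (153,273)) and the three rollers lie in a row at the stop (top (134,199), (133,213) and (132,226)). I'll check these with numbers.

```bash
python3 - <<'E'
from h import *
c=load("pics/top12.npz")
big=cv2.resize(c["color"][180:285,105:165],None,fx=6,fy=6,interpolation=cv2.INTER_CUBIC);cv2.imwrite("pics/z12.png",big[:,:,::-1])
g=cv2.cvtColor(big,cv2.COLOR_RGB2HSV);m=((g[...,2]>110)&(g[...,1]<70)).astype(np.uint8);m=cv2.erode(m,np.ones((5,5)))
n,l,st,ce=cv2.connectedComponentsWithStats(m);a=np.radians(2.5);o=np.array([468,330.6])
for i in range(1,n):
    if st[i,4]>600:
        cn=cv2.findContours((l==i).astype(np.uint8),0,1)[0][0][:,0].astype(float)
        w=ray(c,105+(cn[:,0]-2.5)/6,180+(cn[:,1]-2.5)/6,.075)[:,:2]*1000-o
        q=np.c_[w@[np.cos(a),np.sin(a)],w@[-np.sin(a),np.cos(a)]].astype(np.float32);print(st[i,4],[np.round(v,1) for v in cv2.minAreaRect(q)])
s=load("pics/scene12.npz");S=cloud(s)*1000
d=S[...,:2]-[511,-327]
k=(abs(d).max(-1)<42)&(S[...,2]>46)&(S[...,2]<65);print("hub top",k.sum(),S[k].mean(0).round(1),np.percentile(S[k][:,2],[10,50,90]).round(1))
k=(abs(d).max(-1)<40)&(S[...,2]>11)&(S[...,2]<22);print("flange",k.sum(),S[k].mean(0).round(1))
v,u=np.mgrid[0:384,0:512]
col=s["color"].astype(int);
cv2.imwrite("pics/t12.png",cv2.resize(s["color"][240:310,110:200,::-1],None,fx=7,fy=7,interpolation=cv2.INTER_CUBIC))
a0=load("pics/top0.npz")["color"].astype(int)
print("bar diff",abs(a0[178:216,190:222]-c["color"][178:216,190:222]).mean())
E
```

```text
12940 [array([85.9, -3.9]), array([71.2, 42.3]), np.float64(89.6)]
10051 [array([44. , -3.6]), array([70.4, 32.6]), np.float64(89.8)]
676 [array([-36.5,  49.7]), array([  1.7, 158. ]), np.float64(86.2)]
7456 [array([11.4, -1.9]), array([68.8, 23.1]), np.float64(89.1)]
7528 [array([-141.1,   -9.8]), array([162.6,  11.1]), np.float64(89.1)]
hub top 198 [ 516.3 -324.9   54.7] [51.2 55.2 57.2]
flange 300 [ 522.1 -327.9   15.5]
bar diff 4.222313596491228
```

View pics/t12.png

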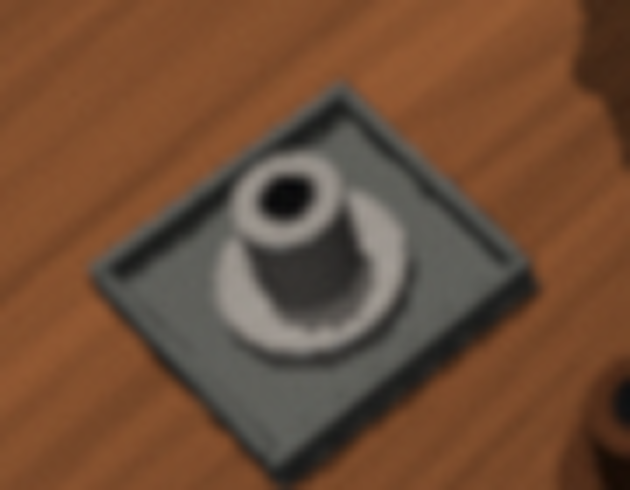

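View pics/z12.png

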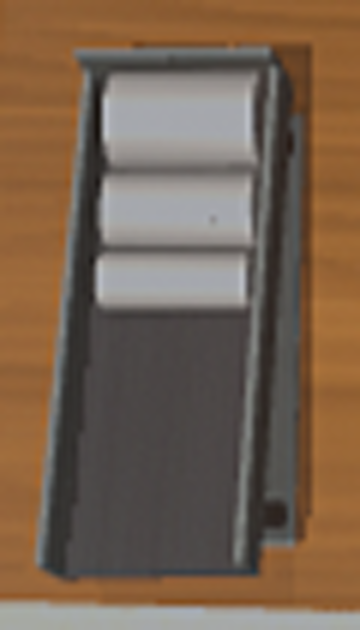

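```bash
python3 - <<'E'
from h import *
from scipy.optimize import least_squares
for cam in("top","scene"):
    W=cloud(load(f"pics/{cam}12.npz")).reshape(-1,3)*1000
    a=np.radians(2.5);d=W[:,:2]-[468,330.6];X=d@[np.cos(a),np.sin(a)];Y=d@[-np.sin(a),np.cos(a)];Z=W[:,2]
    for n,x0,r in(("thick",94,24),("mid",51,19),("thin",18,14)):
        k=(abs(Y)<30)&(abs(X-x0+3)<r*.9)&(Z>62+ (r-14)*.5)&(Z<95)
        f=least_squares(lambda p:np.hypot(X[k]-p[0],Z[k]-p[1])-r,[x0,60],loss="soft_l1");print(cam,n,k.sum(),f.x.round(1))
    k=(abs(Y)<30)&(X>105)&(X<130)&(Z>70);print("plate top X",np.percentile(X[k],[10,50,90]).round(1))
E
```

```text
top thick 301 [89.3 58.2]
top mid 257 [46.  62.2]
top thin 192 [13.2 64.3]
plate top X [106.3 116.4 119. ]
scene thick 193 [90.8 60.1]
scene mid 146 [47.7 64.2]
scene thin 104 [14.7 66.1]
plate top X [105.8 111.2 121.8]
```

```bash
python3 -c "
from rig import bot
print(bot.finish_job())"
```

```text
the job is handed in; nothing more can be done
None
```

I laid the thick, middle and thin rollers one after another into the chute mouth, and they rolled down to the stop. I then stood the bushing in the tray and handed the job in at about 35 s of the 112 s allowed. No verdict was reported.

**Rollers:** The last check fitted circles to the depth data.

| Roller | Measured chute x (two cameras) | Nominal x | Height off nominal |
|---|---|---|---|
| Thick | 89–91 mm | 94 mm | up to 1.4 mm |
| Middle | 46–48 mm | 51 mm | up to 1.3 mm |
| Thin | 13–15 mm | 18 mm | up to 1.1 mm |

- **Row:** They are about 43 mm and 33 mm apart, which matches touching rollers, and lie squarely across the chute.
- **Offset in x:** All three read about 3–5 mm low. They share the same shift, so I put it down to my estimate of the chute's position. It is inside the 9 mm tolerance.
- **A check that disagreed:** A rougher colour-mask measurement put the thick roller at 86 mm and the others 7 mm low. I trusted the depth fit instead, because the mask was projected at the wrong height for the thick roller. It also put the rollers 2–4 mm off the chute's middle (20 mm allowed).

**Bushing:** In the final picture it is upright on the tray floor. The top of its hub measured about 5 mm from the tray centre in x and 2 mm in y. The flange measured about 11 mm off in x, but only the part facing the camera is visible.

**Square bar:** It looked unchanged in the pictures, and I did not touch it. I compared it only by image difference, not by measuring its position again.

The tool drifted to a tilt of about 3 degrees during the work, which the moves could not correct. It caused no visible trouble.

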